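Nest the spindle block, turn the shaft's flat to the mark and hold the collar on it

ROBOT

A 6-joint arm with a two-finger parallel gripper is mounted at the origin on the work surface. World frame = base frame: x ahead of the robot, y to its left, z up, the work surface at z = 0. Lengths are in m, angles in rad, forces in N, time in s.
With the tool pointing down it reaches from about 0.25 to 0.775 m from the base axis. Payload 4 kg.
Tool frame: the origin (TCP) lies between the finger pads; the fingertips stand 14 mm ahead of it and the grasp point (between the pads) lies 5 mm behind it (robot.nose_length is the distance from the TCP to the fingertips, in m); z points along the fingers, y is the direction in which the jaws open and shut (so a half turn about z gives the same grasp; the last joint's range is limited). The gripper opens to 94 mm and grips with 3 to 60 N. Pads are 16 mm wide; open, the fingers measure 119 mm over their backs; the gripper's body (75 mm by 177 mm) begins 78 mm behind the grasp point.
Start: joints at [-1.285, 0.087, 1.371, -0, 1.684, -0.103], TCP at [0.208, -0.509, 0.22] pointing down, gripper open.
Joint ranges: [-3.1, 3.1], [-0.76, 2.03], [0.27, 2.55], [-1.08, 4.22], [0.17, 2.65], [-2.57, 2.57]. Speed limits (rad/s): [2.79, 2.79, 3.14, 3.14, 3.14, 3.14].

INTERFACE

Orientations are given as [roll, pitch, yaw] about the fixed x, y, z axes, in that order (R = Rz(yaw) Ry(pitch) Rx(roll)).
In Python, from bench import robot, eyes, finder gives the robot as it stands.
- The arm moves only by the tool play_rows, never from a script. Its argument "rows" is a list of rows, each an object with "linear": the shift along the tool's x, y, z in cm, a list of three; "spin": the turn about the tool's z in degrees. A call has 1 to 12 rows; each row shifts and turns the commanded pose from where the row before left it, along the tool's axes as they then stand; what a row does not reach is not made up. A row lasts 1/12 s, in which the tool goes at most 41.7 mm and 7.16 degrees, less where a joint would pass 70% of its speed; a pose out of reach is approached as far as the arm can. A call with a gripper value outside its range is refused whole. "claw" is the finger opening in cm, from 0 to 9.4, set as the call begins (left out, the last holds). The fingers move at their own pace and stop on an object; the grip force is fixed at half the most. Time passes only in rows, so rows that do not move let the fingers close. It gives the time, the measured TCP pose, the force and the opening at its end, in the units of the state.
- robot.get_obs(): the state, without advancing time (a new reading comes with each control period).
- eyes.snapshot(name): name is "side" or "top"; returns a dict with "frame" (400x640x3 uint8, red, green, blue), "fx", "fy", "cx", "cy" (pixels), "rvec" (rotation vector, rad) and "tvec" (3), from world to camera coordinates, as OpenCV has them. Camera axes: x right, y down, z forward; pixel columns grow to the right and rows downward; lengths in m; the calibration is good to about 2 mm. A picture is of the moment at which its call begins. There is no depth.
- robot.close_job(): hands the job in, once; it reports no verdict.
Trained networks look in a picture, given as the dict that the camera call returned (one of the last four; its "shot" number tells which), for a name from the list of things; names that differ only in an ending like _2 or _b are one class to them, and where a whole thing is asked for, a point or a joint stands for the part that bears it (a point fixed in the world has none). Each returns a list of dicts, best first, with "conf" (0 to 1); they miss things now and then, are a little off and sometimes report something else, mostly with a low value. They report only what shows in the picture. A call takes as long as a camera call. They do not tell look-alikes from the thing itself.
- finder.silhouettes(picture, name): "pixels" (400x640 bool, what is visible of it) and "box" ([centre column, centre row, width, height] in pixels, round what is visible of it).
The state is a dict: "time": time; "joint_positions": joint angles; "qvel": joint speeds; "joint_torque": joint torques, N m; "tool_pos": TCP position; "ee_rot": TCP orientation; "wrist_force": force on the tool from outside, world axes, zero at the start; "wrist_torque": the same for the moment, N m; "width": finger opening in m.
Only numpy, scipy, OpenCV 4.12 (cv2) and the standard library are available. Lean on these libraries where they do the work, as an engineer would, in place of code of your own. Each camera call takes 0.05 s, during which the arm holds its last target. There are 200 camera calls.

TASK

Stand the yellow spindle block in the matching rectangular pocket of the nest board and let go of it; then grip its shaft, feel for the flat and turn the shaft until the flat faces the block's red mark. Last, slide the collar down over the shaft with its set screw on the flat, and finish while holding it there in the gripper, screw level with the dimple in the flat and the flat still facing the red mark, so that somebody can tighten the screw. Leave everything else on the bench where it is.

Things in the scene. Friction and masses are not known exactly. Their poses are not given: they have to be found in the camera images.
- nest: light plywood nest board fixed to the bench, 150 (x) x 200 (y) x 16 mm. Origin: centre of its underside; z up. Three pockets, each 10 mm deep with 2 mm chamfered mouths: a rectangular one, centre 45 mm along its +y, a round one (43 mm across, 40 mm along its -y) and a small square one (25 mm); only the rectangular one takes the block.
- pocket (a point): centre of the floor of the rectangular pocket, 6 mm above the bench and 10 mm below the board's top; axes as the board's. The pocket is 67 mm (x) by 51 mm (y), 1.5 mm wider than the block on each side. Either way round will do.
- block: loose yellow spindle block, about 0.5 kg (0.35 to 0.7), 64 (x) x 48 (y) x 28 mm, with a 28 mm wide boss 4 mm high on top and an upright steel shaft in its centre. Origin: centre of its underside; z up. A 5 mm wide red mark runs along its top and down its side face on its -x side. The block stands upright on the bench.
- shaft (a joint): turn of the shaft in its block about the upright axis, rad, counterclockwise from above, range -3.1 to 3.1; 0 when the flat faces the red mark exactly. It starts somewhere between 0.6 and 1.7 and stays where it is left (friction about 0.03 N m).
- shaft_top (a point): centre of the shaft's top end, 72 mm above the block's underside. The axes turn with the shaft: the flat faces its -x. The shaft is 14 mm in diameter and stands 40 mm out of the boss; its upper 26 mm is D-shaped, with one flat (brass coloured, 3.5 mm from the axis, so 10.5 mm measured across flat and back, 14 mm elsewhere), a red tick on the end that points from the axis to the flat, and the last 3 mm tapered to 10 mm across.
- dimple (a point): small black dimple in the middle of the flat, 3.5 mm from the shaft's axis, 13 mm below the shaft's top and 59 mm above the block's underside.
- collar: loose dark steel shaft collar, 80 g, 32 mm outside, 17 mm bore, 16 mm high, lying flat on the bench. Origin: centre of its underside; z up. A brass set screw sticks out of its -x side at half height, its 8 mm head reaching 25.5 mm from the centre; its 4 mm wide tip stands 3 mm into the bore, so the collar goes over the shaft only with the screw on the flat's side. Let go there, it would slide down to the lower end of the flat, 11 mm too low.
- screw_tip (a point): inner end of the set screw, 5.5 mm from the collar's centre towards its -x and 8 mm above its underside. With the collar centred at the right height it is 2 mm from the dimple.
- jug: bystander: empty green plastic jug with a white cap, 100 x 150 x 230 mm, standing. Origin under its centre.
- jar: bystander: glass jar with a steel cap, 72 mm across, 110 mm high. Origin under its centre.
- funnel: bystander: white plastic funnel standing mouth down, 110 mm across, 115 mm high. Origin under its centre.
- gauge: bystander: steel tyre gauge lying along its x, 166 mm long, 22 mm high. Origin under its middle.
- wiper: bystander: chrome wiper arm lying along its x, 345 mm long, 20 mm high. Origin at bench height, near its middle.
- screwdriver: bystander: red-handled screwdriver lying along its x. Origin under its middle.
Not all that is in view belongs to the job. Of the things like the block, leave any that is purple; of the rest the larger one is meant.

How it is judged:
By the outcome, as a careful person would: the job done as asked, in the order asked, and still so for the second after the job is handed in, while the arm keeps its last pose, push and grip.
It also fails if it takes over 72 s, if anything falls off the work surface, if the arm or the gripper's body presses on something with over 40 N, if the wrist force passes 120 N, or if a joint passes its speed limit or range.

## Working session

There is one attempt and no reset: what is moved stays moved. The work goes in short steps, Python scripts to look and compute and a tool call to move; the robot and the scene stay as the last step left them, time stands still between calls to the robot, and variables do not carry over. Pictures are saved under pics/ and viewed, about 8 in all and at most 12, crops included, and the job is handed in when it is done.

Besides the shell and the picture viewer there is one more tool, called after ">>>" as name(argument=value, ...), one argument or row to a line, values as JSON. play_rows: Moves the arm, as the interface text tells. Its arguments: {"type":"object","properties":{"rows":{"type":"array"},"claw":{"type":"number"}},"required":["rows"]}

```bash
mkdir -p pics; ls
cat > h.py <<'E'
import numpy as np, cv2
from bench import robot, eyes, finder
def save(p,name,crop=None,s=1):
    f=p["frame"][:,:,::-1]
    if crop: f=f[crop[1]:crop[3],crop[0]:crop[2]]
    if s!=1: f=cv2.resize(f,None,fx=s,fy=s,interpolation=cv2.INTER_CUBIC)
    cv2.imwrite("pics/"+name,f)
def K(p): return np.array([[p["fx"],0,p["cx"]],[0,p["fy"],p["cy"]],[0,0,1.]])
def ray(p,u,v):
    R=cv2.Rodrigues(np.array(p["rvec"],float))[0]; t=np.array(p["tvec"],float).ravel()
    return -R.T@t, R.T@np.linalg.solve(K(p),[u,v,1.])
def onz(p,u,v,z):
    c,d=ray(p,u,v); return c+d*(z-c[2])/d[2]
def proj(p,X):
    return cv2.projectPoints(np.array(X,float).reshape(-1,3),np.array(p["rvec"],float),np.array(p["tvec"],float),K(p),None)[0].reshape(-1,2)
E
python3 - <<'E'
from h import *
print(robot.get_obs())
a=eyes.snapshot("top"); b=eyes.snapshot("side")
save(a,"top1.png"); save(b,"side1.png")
for p,n in((a,"top"),(b,"side")):
    print(n,p["fx"],p["cx"],p["cy"],ray(p,320,200))
    for k in("block","collar","nest","shaft"):
        for d in finder.silhouettes(p,k): print(k,round(d["conf"],2),np.round(d["box"],1),onz(p,*d["box"][:2],0.014).round(3))
E
```

```text
pics
{'time': 0.0, 'joint_positions': array([-1.28509148e+00,  8.79503889e-02,  1.37219759e+00, -2.11546466e-05,
        1.68355984e+00, -1.03092965e-01]), 'qvel': array([-0.00070468, -0.00129791,  0.00022618,  0.00137242,  0.00101534,
        0.00032427]), 'joint_torque': array([ 1.14305443e-03, -3.40178812e+01, -3.02424932e+01,  7.19735515e-02,
        3.30909749e-02, -1.85099939e-04]), 'tool_pos': array([ 0.20834635, -0.50848316,  0.21833538]), 'ee_rot': array([-3.13948655e+00, -1.96758782e-04,  3.88795247e-01]), 'wrist_force': array([-0.32889567,  1.02171226,  0.10382965]), 'wrist_torque': array([-0.00930156, -0.01489101, -0.0186081 ]), 'width': 0.09404953457626206}
top 406.1646842414541 324.2511908695364 198.02416705979851 (array([ 0.34877657, -0.01966119,  1.32811744]), array([ 0.19060697, -0.0013473 , -0.98173336]))
block 0.88 [394.4 219.7  21.6  23.5] [ 0.534 -0.264  0.014]
block 0.64 [399.2 251.1  20.4  19.5] [ 0.432 -0.274  0.014]
block 0.59 [427.1 227.2  17.4   8.4] [ 0.508 -0.369  0.014]
collar 0.55 [230.3 232.6  11.8  13. ] [0.501 0.271 0.014]
nest 0.85 [313.4 209.4  69.2  57.4] [0.573 0.001 0.014]
side 411.61897931517706 318.6757350590877 196.91909623589473 (array([ 0.49638426, -1.1149923 ,  0.71887897]), array([ 0.0575253 ,  0.85571066, -0.51431166]))
block 0.69 [314.8 258.2  27.4  33.6] [ 0.538 -0.245  0.014]
nest 0.74 [321.1 212.3  56.4  41.8] [ 0.573 -0.018  0.014]
shaft 0.5 [313.5 252.5  10.7  13.6] [ 0.536 -0.22   0.014]
```

Run:
```python
import cv2,numpy as np
t=cv2.imread("pics/top1.png");s=cv2.imread("pics/side1.png")
a=cv2.resize(t[150:300,190:460],(800,444),interpolation=cv2.INTER_CUBIC); cv2.imwrite("pics/t1c.png",a)
b=cv2.resize(s[150:330,180:450],(800,533),interpolation=cv2.INTER_CUBIC); cv2.imwrite("pics/s1c.png",b)
```

```text
(no output)
```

View pics/t1c.png

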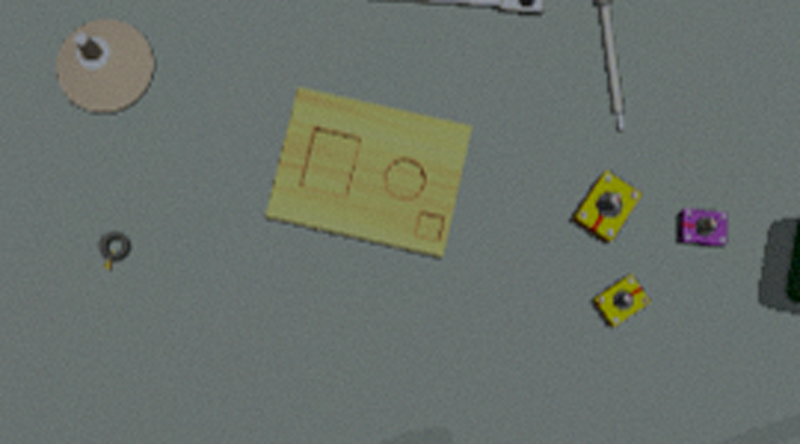

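View pics/s1c.png

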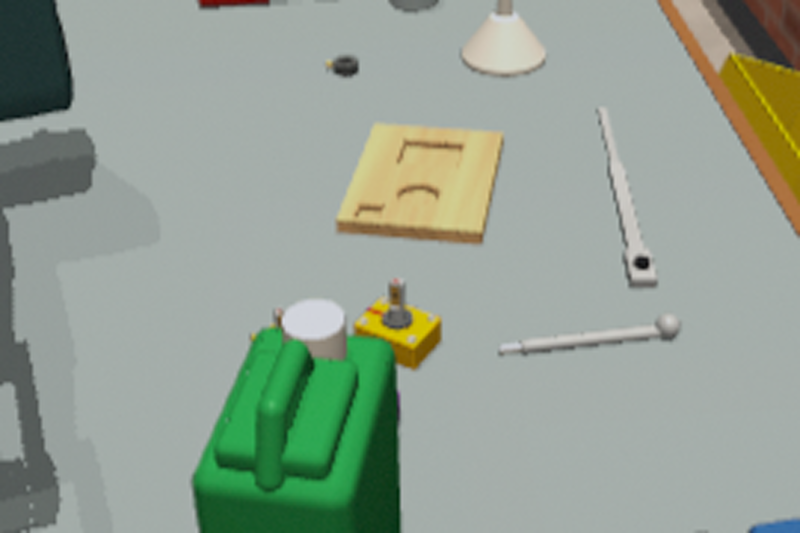

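The top view shows the target block, the larger yellow one, at about (394,219) with its red mark towards the lower left. The smaller yellow and the purple blocks are decoys. The nest is at (313,209) with its rectangular pocket on the left (+y) side, and the collar is at (229,233) with its screw towards the lower left. Next I'll fit poses.

```bash
cat > fit.py <<'E'
from h import *
from scipy.optimize import minimize
S=6
def up(img): return cv2.resize(img,None,fx=S,fy=S,interpolation=cv2.INTER_CUBIC)
def colmask(p,box,lo,hi,pad=6):
    u,v,w,h=box; x0,x1,y0,y1=int(u-w/2-pad),int(u+w/2+pad),int(v-h/2-pad),int(v+h/2+pad)
    hsv=cv2.cvtColor(up(p["frame"][y0:y1,x0:x1]),cv2.COLOR_RGB2HSV)
    m=cv2.inRange(hsv,lo,hi)
    n,l,st,_=cv2.connectedComponentsWithStats(m)
    return ((l==1+np.argmax(st[1:,4]))*255).astype(np.uint8),(x0,y0)
def hullmask(m):
    o=np.zeros_like(m); cv2.fillConvexPoly(o,cv2.convexHull(cv2.findNonZero(m)),255); return o
def draw(p,org,shape,X):
    uv=(proj(p,X)+0.5-np.array(org))*S-0.5
    o=np.zeros(shape,np.uint8); cv2.fillConvexPoly(o,cv2.convexHull(np.round(uv*16).astype(np.int32)),255,shift=4); return o
def corners(dx,dy,z0,z1): return np.array([[a*dx/2,b*dy/2,c] for a in(-1,1) for b in(-1,1) for c in(z0,z1)])
def place(X,q):
    c,s=np.cos(q[2]),np.sin(q[2]); return X@np.array([[c,s,0],[-s,c,0],[0,0,1]])+[q[0],q[1],0]
def fit(views,X,q0,ign=None):
    def cost(q):
        t=0
        for p,m,org in views:
            d=draw(p,org,m.shape,place(X,q))!=m
            if ign is not None: d&=draw(p,org,m.shape,place(ign,q))==0
            t+=d.sum()/ (m>0).sum()
        return t
    best=None
    for k in range(3):
        q=q0 if best is None else best.x
        r=minimize(cost,q,method="Nelder-Mead",options=dict(initial_simplex=np.array([q,q+[.008,0,0],q+[0,.008,0],q+[0,0,.12]]),xatol=1e-5,fatol=1e-5))
        if best is None or r.fun<best.fun: best=r
    return best.x.round(4),round(best.fun,4)
E
cat > m1.py <<'E'
from fit import *
a=eyes.snapshot("top"); b=eyes.snapshot("side")
Y=((22,130,60),(36,255,255)); W=((12,60,90),(30,255,255))
sh=corners(.016,.016,.03,.074); B=corners(.064,.048,0,.028)
va=(a,)+colmask(a,[394.4,219.7,21.6,23.5],*Y,pad=4); vb=(b,)+colmask(b,[314.8,262,28,24],*Y,pad=4)
va=(va[0],hullmask(va[1]),va[2]); vb=(vb[0],hullmask(vb[1]),vb[2])
for y0 in(0.6,1.0):
  for v in([va],[vb],[va,vb]): print("block",fit(v,B,np.array([.534,-.264,y0-np.pi/2]),sh))
N=corners(.15,.2,0,.016)
na=colmask(a,[313.4,209.4,69.2,57.4],*W); nb=colmask(b,[321.1,212.3,56.4,41.8],*W)
na=(a,hullmask(na[0]),na[1]); nb=(b,hullmask(nb[0]),nb[1])
for v in([na],[nb],[na,nb]): print("nest",fit(v,N,np.array([.573,0,-.2])))
cv2.imwrite("pics/masks.png",np.hstack([cv2.resize(x,(200,200)) for x in(va[1],vb[1],na[1],nb[1])]))
# collar
f=up(a["frame"][218:248,214:246]); cv2.imwrite("pics/col.png",f[:,:,::-1])
g=cv2.cvtColor(f,cv2.COLOR_RGB2HSV)
br=cv2.inRange(g,(12,100,40),(35,255,255)); dk=cv2.inRange(f,(0,0,0),(75,75,75))
for n,m in(("brass",br),("dark",dk)):
    n_,l,st,c=cv2.connectedComponentsWithStats(m); i=1+np.argmax(st[1:,4]); 
    bb=st[i]; cc=np.array([bb[0]+bb[2]/2,bb[1]+bb[3]/2])
    for q in (c[i],cc): u=q/S+[213.5+.08,217.5+.08]; print(n,u.round(2),st[i][4],onz(a,*u,.012).round(4))
E
python3 m1.py
```

```text
block (array([ 0.5355, -0.2635, -0.6312]), np.float64(0.0866))
block (array([ 0.5347, -0.2508, -0.9026]), np.float64(0.2352))
block (array([ 0.5344, -0.2623, -0.6226]), np.float64(0.4507))
block (array([ 0.5366, -0.2642, -0.621 ]), np.float64(0.0861))
block (array([ 0.5347, -0.2508, -0.9031]), np.float64(0.2352))
block (array([ 0.5343, -0.2625, -0.6297]), np.float64(0.4518))
nest (array([ 0.5939, -0.0063, -0.2495]), np.float64(0.7125))
nest (array([ 0.5799,  0.0024, -0.2431]), np.float64(0.0045))
nest (array([ 5.794e-01,  4.000e-04, -2.434e-01]), np.float64(0.7643))
brass [226.24 238.83] 172 [0.4815 0.2837 0.012 ]
brass [226.25 238.75] 172 [0.4818 0.2837 0.012 ]
dark [228.48 232.97] 2184 [0.5004 0.277  0.012 ]
dark [228.66 233.25] 2184 [0.4995 0.2763 0.012 ]
```

Run:
```python
import cv2,numpy as np
m=cv2.cvtColor(cv2.imread("pics/masks.png",0),cv2.COLOR_GRAY2BGR)
t=cv2.imread("pics/top1.png");s=cv2.imread("pics/side1.png")
for im,r in((t,(394,220)),(s,(315,258)),(t,(313,200)),(t,(330,232))):
    hsv=cv2.cvtColor(im,cv2.COLOR_BGR2HSV); print(hsv[r[1]-8:r[1]+9:4,r[0]-8:r[0]+9:4].reshape(-1,3).tolist())
c=cv2.resize(t[200:240,374:414],(400,400),interpolation=cv2.INTER_CUBIC)
d=cv2.resize(s[238:278,295:335],(400,400),interpolation=cv2.INTER_CUBIC)
cv2.imwrite("pics/v3.png",np.vstack([m,np.hstack([c,d])]))
```

```text
[[94, 18, 112], [27, 86, 62], [31, 246, 144], [31, 255, 142], [33, 98, 109], [82, 25, 113], [31, 255, 144], [110, 12, 65], [179, 45, 126], [32, 228, 132], [30, 255, 122], [31, 255, 138], [110, 26, 30], [113, 23, 87], [30, 251, 140], [30, 225, 121], [30, 251, 138], [32, 255, 150], [31, 255, 139], [101, 30, 119], [97, 20, 112], [11, 240, 51], [30, 179, 134], [31, 124, 111], [85, 25, 112]]
[[45, 15, 167], [23, 35, 133], [16, 28, 102], [80, 13, 174], [77, 13, 174], [23, 255, 203], [25, 110, 137], [15, 19, 108], [27, 206, 202], [68, 12, 175], [27, 255, 210], [38, 11, 97], [30, 10, 103], [25, 192, 174], [28, 255, 209], [26, 255, 193], [27, 255, 210], [27, 255, 208], [27, 255, 209], [27, 255, 210], [69, 185, 167], [59, 143, 127], [22, 252, 156], [27, 252, 201], [21, 251, 115]]
[[33, 90, 141], [33, 94, 141], [33, 93, 140], [33, 102, 140], [32, 103, 141], [32, 106, 123], [23, 117, 116], [33, 92, 141], [34, 89, 141], [33, 83, 141], [32, 103, 139], [31, 104, 137], [30, 103, 139], [33, 103, 139], [33, 95, 140], [30, 101, 134], [25, 116, 134], [30, 94, 135], [34, 106, 139], [32, 108, 139], [25, 110, 137], [29, 110, 137], [33, 101, 139], [30, 107, 133], [33, 107, 141]]
[[28, 103, 136], [30, 103, 134], [25, 115, 135], [30, 108, 137], [27, 111, 129], [33, 100, 140], [31, 101, 136], [21, 124, 136], [29, 104, 135], [18, 137, 108], [32, 89, 121], [32, 87, 144], [35, 93, 142], [34, 104, 142], [33, 106, 142], [84, 12, 110], [90, 20, 112], [83, 29, 114], [75, 12, 83], [32, 87, 112], [82, 24, 116], [83, 18, 112], [80, 14, 110], [81, 23, 111], [85, 27, 114]]
```

View pics/v3.png

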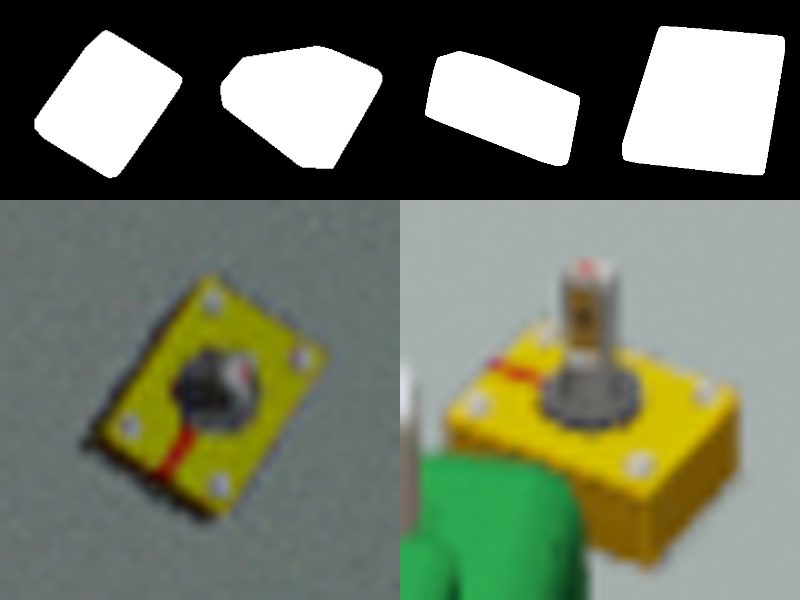

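```bash
cat > m2.py <<'E'
from fit import *
a=eyes.snapshot("top"); b=eyes.snapshot("side")
def reg(p,box,lo,hi,pad,hull=False,green=False):
    m,o=colmask(p,box,lo,hi,pad)
    if hull: m=hullmask(m)
    return p,m,o
import fit as F
def fit2(views,X,q0,igns):
    def cost(q):
        t=0
        for (p,m,org),g in views:
            d=draw(p,org,m.shape,place(X,q))!=m
            for I in igns: d&=draw(p,org,m.shape,place(I,q))==0
            if g is not None: d&=g==0
            t+=d.sum()/(m>0).sum()
        return t
    q=np.array(q0,float)
    for k in range(3):
        r=minimize(cost,q,method="Nelder-Mead",options=dict(initial_simplex=np.array([q,q+[.006,0,0],q+[0,.006,0],q+[0,0,.1]]),xatol=1e-5,fatol=1e-5)); q=r.x
    return q.round(4),round(r.fun,4)
def green(v,box,pad):
    p,m,(x0,y0)=v; hsv=cv2.cvtColor(up(p["frame"]),cv2.COLOR_RGB2HSV)[y0*S:y0*S+m.shape[0],x0*S:x0*S+m.shape[1]]
    return cv2.dilate(cv2.inRange(hsv,(40,80,30),(95,255,255)),np.ones((13,13),np.uint8))
Y=((5,110,25),(38,255,255))
va=reg(a,[394.4,220,21.6,26],*Y,pad=5,hull=True); bx=[314.8,262,28,26]; vb=reg(b,bx,*Y,pad=3)
va=(va,None); vb=(vb,green(vb,bx,3))
B=corners(.064,.048,0,.028); sh=corners(.016,.016,.03,.074); bo=corners(.026,.026,.028,.033)
for v in([va],[vb],[va,vb]): print("block",fit2(v,B,[.535,-.263,-.63],[sh,bo]))
W=((15,60,60),(42,255,255)); N=corners(.15,.2,0,.016)
na=(reg(a,[313.4,209.4,69.2,57.4],*W,6,True),None); nb=(reg(b,[321.1,212.3,56.4,41.8],*W,6,True),None)
for v in([na],[nb],[na,nb]):
    q,c=fit2(v,N,[.579,0,-.243],[]); print("nest",q,c,"pocket",place(np.array([[0,.045,0]]),q)[0].round(4))
E
python3 m2.py
```

```text
block (array([ 0.5356, -0.2635, -0.6321]), np.float64(0.0375))
block (array([ 0.533 , -0.2613, -0.5419]), np.float64(0.1178))
block (array([ 0.5343, -0.2627, -0.6221]), np.float64(0.1975))
nest [ 0.5801 -0.0024 -0.2422] 0.0098 pocket [0.5909 0.0413 0.    ]
nest [ 0.5799  0.0025 -0.2431] 0.0044 pocket [0.5907 0.0462 0.    ]
nest [ 0.5797 -0.001  -0.2398] 0.0567 pocket [0.5904 0.0427 0.    ]
```

```bash
cat > m3.py <<'E'
from h import *
a=eyes.snapshot("top"); b=eyes.snapshot("side")
for n,p in(("top",a),("side",b)):
    for d in finder.silhouettes(p,"jug")[:2]: 
        u,v,w,h=d["box"]; print(n,d["conf"],d["box"].round() if hasattr(d["box"],'round') else d["box"])
        for z in(0,.2): print(z,[onz(p,u+i*w/2,v+j*h/2,z)[:2].round(3).tolist() for i in(-1,1) for j in(-1,1)])
f=cv2.resize(a["frame"][190:300,420:520],(600,660)); hsv=cv2.cvtColor(f,cv2.COLOR_RGB2HSV)
save(a,"jug.png",(370,190,520,300),4)
E
python3 m3.py
```

```text
top 0.82 [496.2, 239.3, 78.2, 48.3]
0 [[0.548, -0.475], [0.39, -0.462], [0.543, -0.736], [0.385, -0.716]]
0.2 [[0.518, -0.407], [0.384, -0.395], [0.514, -0.628], [0.38, -0.612]]
side 0.65 [280.6, 315.9, 67.3, 133.2]
0 [[0.349, -0.169], [0.382, -0.596], [0.54, -0.188], [0.513, -0.607]]
0.2 [[0.39, -0.433], [0.414, -0.741], [0.528, -0.446], [0.508, -0.749]]
```

View pics/jug.png

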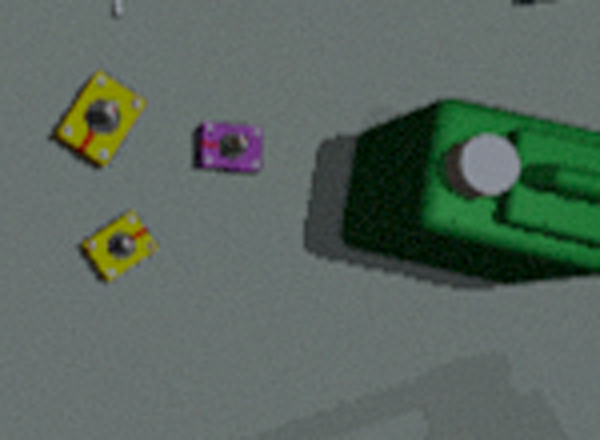

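```bash
cat > go.py <<'E'
import sys
from h import *
def tl(dx,dy,dz,psi): return np.array([np.cos(psi)*dx+np.sin(psi)*dy, np.sin(psi)*dx-np.cos(psi)*dy, -dz])*100
if __name__=="__main__":
    o=robot.get_obs(); P=o["tool_pos"]; y=o["ee_rot"][2]
    print("t",o["time"],"pos",P.round(4),"rpy",np.degrees(o["ee_rot"]).round(2),"w",round(o["width"]*1000,2),"F",o["wrist_force"].round(1),"q",o["joint_positions"].round(2))
    for s in sys.argv[1:]:
        x,yy,z,a=map(float,s.split(","))
        sp=(np.degrees(y)-a+180)%360-180
        print(s,"spin",round(sp,2),"lin(old yaw)",tl(x-P[0],yy-P[1],z-P[2],y).round(2),"lin(new yaw)",tl(x-P[0],yy-P[1],z-P[2],np.radians(a)).round(2))
        P=np.array([x,yy,z]); y=np.radians(a)
E
python3 go.py .26,-.26,.2,22.3 .5356,-.2635,.15,143.8
```

```text
t 0.9 pos [ 0.2085 -0.509   0.2196] rpy [179.99   0.    22.28] w 93.78 F [ 0.5 -0.5 -0.4] q [-1.29  0.09  1.37  0.    1.68 -0.1 ]
.26,-.26,.2,22.3 spin -0.02 lin(old yaw) [ 14.2  -21.09   1.96] lin(new yaw) [ 14.21 -21.08   1.96]
.5356,-.2635,.15,143.8 spin -121.5 lin(old yaw) [25.37 10.78  5.  ] lin(new yaw) [-22.45  15.99   5.  ]
```

>>> play_rows(
  rows=[
    {"linear": [1.78, -2.64, 0.25], "spin": 0},
    {"linear": [1.78, -2.64, 0.25], "spin": 0},
    {"linear": [1.78, -2.64, 0.25], "spin": 0},
    {"linear": [1.78, -2.64, 0.25], "spin": 0},
    {"linear": [1.78, -2.64, 0.25], "spin": 0},
    {"linear": [1.78, -2.64, 0.25], "spin": 0},
    {"linear": [1.78, -2.64, 0.25], "spin": 0},
    {"linear": [1.78, -2.64, 0.25], "spin": 0},
    {"linear": [0, 0, 0], "spin": -7},
    {"linear": [0, 0, 0], "spin": -7},
    {"linear": [0, 0, 0], "spin": -7},
    {"linear": [0, 0, 0], "spin": -7},
  ],
)

```text
time: 1.9
tool_pos: [0.2603, -0.2592, 0.1997]
ee_rot: [3.141, 0.0, 0.884]
wrist_force: [0.5, 0.2, 0.1]
width: 0.0938
```

>>> play_rows(
  rows=[
    {"linear": [0, 0, 0], "spin": -7},
    {"linear": [0, 0, 0], "spin": -7},
    {"linear": [0, 0, 0], "spin": -7},
    {"linear": [0, 0, 0], "spin": -7},
    {"linear": [0, 0, 0], "spin": -7},
    {"linear": [0, 0, 0], "spin": -7},
    {"linear": [0, 0, 0], "spin": -7},
    {"linear": [0, 0, 0], "spin": -7},
    {"linear": [0, 0, 0], "spin": -7},
    {"linear": [0, 0, 0], "spin": -7},
    {"linear": [0, 0, 0], "spin": -7},
    {"linear": [0, 0, 0], "spin": -7},
  ],
)

```text
time: 2.9
tool_pos: [0.2602, -0.2595, 0.1996]
ee_rot: [-3.142, 0.0, 2.35]
wrist_force: [0.1, 0.3, 0.7]
width: 0.0944
```

```bash
python3 go.py .5356,-.2635,.15,143.8 .5356,-.2635,.026,143.8
```

```text
t 2.9 pos [ 0.2602 -0.2595  0.1996] rpy [-1.8000e+02  3.0000e-02  1.3463e+02] w 94.43 F [0.1 0.3 0.7] q [-0.94 -0.33  1.78 -0.    1.69 -1.72]
.5356,-.2635,.15,143.8 spin -9.17 lin(old yaw) [-19.63  19.32   4.96] lin(new yaw) [-22.46  15.94   4.96]
.5356,-.2635,.026,143.8 spin 0.0 lin(old yaw) [ 0.   0.  12.4] lin(new yaw) [ 0.   0.  12.4]
```

>>> play_rows(
  rows=[
    {"linear": [0, 0, 0], "spin": -4.6},
    {"linear": [0, 0, 0], "spin": -4.6},
    {"linear": [-3.21, 2.28, 0.7], "spin": 0},
    {"linear": [-3.21, 2.28, 0.7], "spin": 0},
    {"linear": [-3.21, 2.28, 0.7], "spin": 0},
    {"linear": [-3.21, 2.28, 0.7], "spin": 0},
    {"linear": [-3.21, 2.28, 0.7], "spin": 0},
    {"linear": [-3.21, 2.28, 0.7], "spin": 0},
    {"linear": [-3.21, 2.28, 0.7], "spin": 0},
    {"linear": [0, 0, 2], "spin": 0},
    {"linear": [0, 0, 2], "spin": 0},
    {"linear": [0, 0, 2], "spin": 0},
  ],
)

```text
time: 3.9
tool_pos: [0.5367, -0.2648, 0.0891]
ee_rot: [-3.141, -0.0, 2.505]
wrist_force: [0.2, 0.1, 0.1]
width: 0.0941
```

```bash
python3 go.py .5356,-.2635,.027,143.8
python3 - <<'E'
from h import *
a=eyes.snapshot("top"); b=eyes.snapshot("side")
f=lambda p,c:cv2.resize(p["frame"][c[1]:c[3],c[0]:c[2],::-1],(400,400),interpolation=cv2.INTER_CUBIC)
cv2.imwrite("pics/v5.png",np.hstack([f(a,(360,185,430,255)),f(b,(280,215,350,285))]))
E
```

```text
t 3.9 pos [ 0.5367 -0.2648  0.0891] rpy [-1.7999e+02 -1.0000e-02  1.4354e+02] w 94.11 F [0.2 0.1 0.1] q [-0.55  0.25  1.44 -0.    1.45 -1.49]
.5356,-.2635,.027,143.8 spin -0.26 lin(old yaw) [0.17 0.04 6.21] lin(new yaw) [0.17 0.04 6.21]
```

View pics/v5.png

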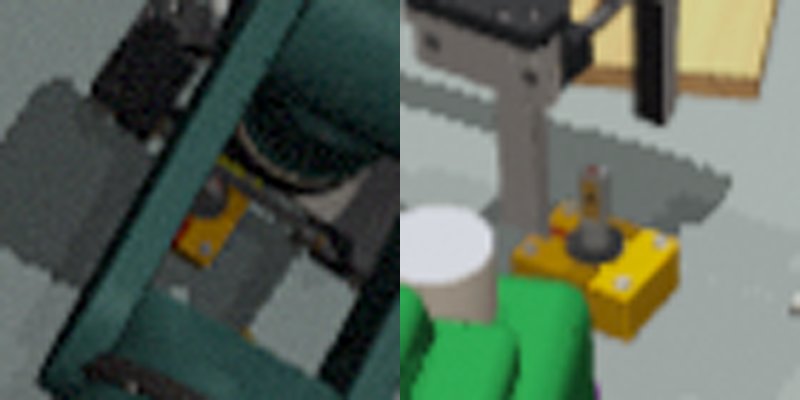

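The side view shows the fingers straddling the block, near finger left and far finger right. I'll go down and grip.

>>> play_rows(
  rows=[
    {"linear": [0.1, 0, 2], "spin": 0},
    {"linear": [0, 0, 2], "spin": 0},
    {"linear": [0, 0, 1.5], "spin": 0},
    {"linear": [0, 0, 0.7], "spin": 0},
    {"linear": [0, 0, 0], "spin": 0},
  ],
)

```text
time: 4.42
tool_pos: [0.5342, -0.2641, 0.0277]
ee_rot: [-3.141, -0.002, 2.504]
wrist_force: [0.0, -0.3, 0.5]
width: 0.0938
```

>>> play_rows(
  rows=[
    {"linear": [0, 0, 0], "spin": 0},
    {"linear": [0, 0, 0], "spin": 0},
    {"linear": [0, 0, 0], "spin": 0},
    {"linear": [0, 0, 0], "spin": 0},
    {"linear": [0, 0, 0], "spin": 0},
    {"linear": [0, 0, 0], "spin": 0},
    {"linear": [0, 0, 0], "spin": 0},
    {"linear": [0, 0, 0], "spin": 0},
  ],
  claw=4.4,
)

```text
time: 5.08
tool_pos: [0.5355, -0.2641, 0.0287]
ee_rot: [3.14, 0.001, 2.504]
wrist_force: [1.3, 1.1, 0.9]
width: 0.048
```

```bash
python3 go.py .5906,.043,.11,166.1
```

```text
t 5.0833 pos [ 0.5355 -0.2641  0.0287] rpy [1.7993e+02 4.0000e-02 1.4348e+02] w 48.02 F [1.3 1.1 0.9] q [-0.55  0.3   1.51  0.    1.33 -1.49]
.5906,.043,.11,166.1 spin -22.62 lin(old yaw) [13.85 27.95 -8.13] lin(new yaw) [ 2.03 31.13 -8.13]
```

>>> play_rows(
  rows=[
    {"linear": [0, 0, -1.5], "spin": 0},
    {"linear": [0, 0, -2.5], "spin": 0},
    {"linear": [0, 0, -2.5], "spin": 0},
    {"linear": [0, 0, -1.7], "spin": 0},
    {"linear": [0, 0, 0], "spin": -4.5},
    {"linear": [0, 0, 0], "spin": -6},
    {"linear": [0, 0, 0], "spin": -6},
    {"linear": [0, 0, 0], "spin": -4.1},
    {"linear": [0.2, 2, 0], "spin": -2},
    {"linear": [0.2, 3, 0], "spin": 0},
    {"linear": [0.2, 3.5, 0], "spin": 0},
    {"linear": [0.2, 3.5, 0], "spin": 0},
  ],
)

```text
time: 6.08
tool_pos: [0.5552, -0.145, 0.1079]
ee_rot: [3.141, -0.005, 2.897]
wrist_force: [-0.0, -0.3, -5.2]
width: 0.0478
```

>>> play_rows(
  rows=[
    {"linear": [0.2, 3.5, 0], "spin": 0},
    {"linear": [0.2, 3.5, 0], "spin": 0},
    {"linear": [0.2, 3.5, 0], "spin": 0},
    {"linear": [0.2, 3.5, 0], "spin": 0},
    {"linear": [0.2, 3, 0], "spin": 0},
    {"linear": [0.2, 2.1, 0], "spin": 0},
    {"linear": [0, 0, 0], "spin": 0},
    {"linear": [0, 0, 0], "spin": 0},
  ],
)

```text
time: 6.75
tool_pos: [0.5897, 0.0432, 0.1081]
ee_rot: [-3.14, -0.004, 2.901]
wrist_force: [-0.4, -0.1, -5.9]
width: 0.0479
```

```bash
python3 go.py .5906,.043,.06,166.1
python3 - <<'E'
from h import *
a=eyes.snapshot("top"); b=eyes.snapshot("side")
save(a,"topx.png"); save(b,"sidex.png")
u=proj(b,[.59,.043,.08])[0].astype(int); w=proj(a,[.59,.043,.1])[0].astype(int); print(u,w)
f=lambda p,c:cv2.resize(p["frame"][c[1]-40:c[1]+40,c[0]-40:c[0]+40,::-1],(400,400),interpolation=cv2.INTER_CUBIC)
cv2.imwrite("pics/v6.png",np.hstack([f(a,w),f(b,u)]))
E
```

```text
t 6.75 pos [0.5897 0.0432 0.1081] rpy [-179.89   -0.24  166.23] w 47.85 F [-0.4 -0.1 -5.9] q [-0.02  0.23  1.43 -0.    1.49 -1.35]
.5906,.043,.06,166.1 spin 0.13 lin(old yaw) [-0.09  0.    4.81] lin(new yaw) [-0.09  0.    4.81]
[324 184] [299 199]
```

View pics/v6.png

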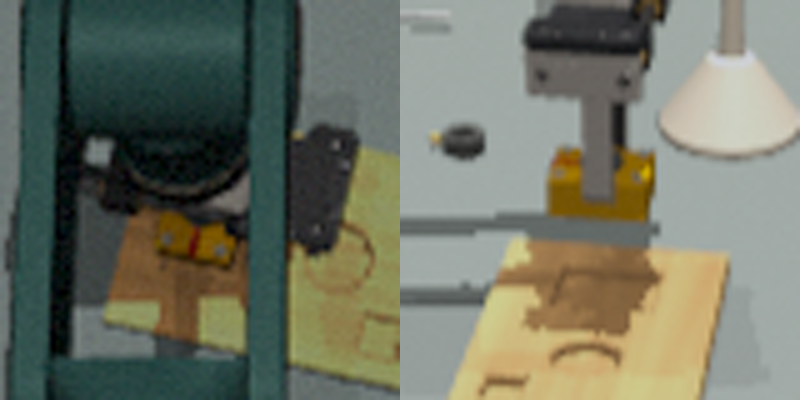

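Top: the block is over the rectangular pocket's end of the board. Side: it hangs upright in the jaws at about (600,190) in the crop. I'll lower it gently.

>>> play_rows(
  rows=[
    {"linear": [-0.14, -0.09, 2], "spin": 0},
    {"linear": [0, 0, 2], "spin": 0},
    {"linear": [0, 0, 1.4], "spin": 0},
    {"linear": [0, 0, 0.4], "spin": 0},
    {"linear": [0, 0, 0.2], "spin": 0},
    {"linear": [0, 0, 0.2], "spin": 0},
    {"linear": [0, 0, 0.2], "spin": 0},
    {"linear": [0, 0, 0], "spin": 0},
  ],
)

```text
time: 7.52
tool_pos: [0.5928, 0.0406, 0.0473]
ee_rot: [3.141, 0.002, 2.898]
wrist_force: [-0.3, -0.8, -6.2]
width: 0.0472
```

```bash
python3 go.py .5908,.042,.036,166.1
```

```text
t 7.5167 pos [0.5928 0.0406 0.0473] rpy [1.7999e+02 9.0000e-02 1.6605e+02] w 47.17 F [-0.3 -0.8 -6.2] q [-0.03  0.28  1.5  -0.    1.36 -1.35]
.5908,.042,.036,166.1 spin -0.05 lin(old yaw) [0.23 0.09 1.13] lin(new yaw) [0.23 0.09 1.13]
```

```bash
cat > avg.py <<'E'
from h import *
def avg(n=8):
    L=[]
    for i in range(n):
        eyes.snapshot("top"); o=robot.get_obs(); L.append(np.r_[o["tool_pos"]*1000,np.degrees(o["ee_rot"][2]),o["width"]*1000,o["wrist_force"],o["wrist_torque"]])
    L=np.array(L); return L.mean(0),L.std(0)
if __name__=="__main__":
    m,s=avg(); np.set_printoptions(suppress=True,linewidth=150); print("xyz yaw w F T",m.round(2)); print(s.round(2))
E
python3 avg.py
```

```text
xyz yaw w F T [592.62  40.91  47.15 166.08  47.78   0.03   0.03  -5.62   0.04  -0.16   0.  ]
[0.17 0.09 0.27 0.01 0.16 0.3  0.59 0.26 0.03 0.03 0.02]
```

>>> play_rows(
  rows=[
    {"linear": [0.2, 0.06, 0], "spin": 0},
    {"linear": [0, 0, 0.2], "spin": 0},
    {"linear": [0, 0, 0.2], "spin": 0},
    {"linear": [0, 0, 0.1], "spin": 0},
    {"linear": [0, 0, 0.1], "spin": 0},
    {"linear": [0, 0, 0], "spin": 0},
  ],
)

```text
time: 8.42
tool_pos: [0.5919, 0.0416, 0.0421]
ee_rot: [3.141, 0.004, 2.899]
wrist_force: [-0.2, -1.1, 2.8]
width: 0.0475
```

```bash
python3 avg.py
```

```text
xyz yaw w F T [591.9   41.63  41.79 166.07  47.61   2.33  -1.83   3.82  -0.2   -0.33   0.09]
[0.05 0.01 0.18 0.   0.16 1.06 0.91 0.75 0.07 0.2  0.03]
```

>>> play_rows(
  rows=[
    {"linear": [-0.16, -0.06, 0], "spin": 0},
    {"linear": [0, 0, 0], "spin": 0},
    {"linear": [0, 0, 0.1], "spin": 0},
    {"linear": [0, 0, 0.1], "spin": 0},
    {"linear": [0, 0, 0], "spin": 0},
  ],
)

```text
time: 9.23
tool_pos: [0.5929, 0.0412, 0.0388]
ee_rot: [3.141, 0.002, 2.899]
wrist_force: [5.3, 0.5, 3.6]
width: 0.0475
```

```bash
python3 avg.py
```

```text
xyz yaw w F T [592.86  41.18  38.74 166.08  47.74   5.27  -0.31   3.85   0.07  -0.91   0.  ]
[0.01 0.01 0.02 0.   0.2  0.37 0.48 0.5  0.04 0.03 0.03]
```

>>> play_rows(
  rows=[
    {"linear": [-0.08, 0, 0], "spin": 0},
    {"linear": [0, 0, 0], "spin": 0},
    {"linear": [0, 0, 0.1], "spin": 0},
    {"linear": [0, 0, 0.1], "spin": 0},
    {"linear": [0, 0, 0.1], "spin": 0},
    {"linear": [0, 0, 0.1], "spin": 0},
    {"linear": [0, 0, 0], "spin": 0},
  ],
)

```text
time: 10.22
tool_pos: [0.5931, 0.0412, 0.0385]
ee_rot: [3.141, 0.002, 2.899]
wrist_force: [-3.2, 0.9, 18.7]
width: 0.0477
```

```bash
python3 avg.py
```

```text
xyz yaw w F T [593.04  41.15  38.51 166.09  47.62  -2.69   0.27  19.38   0.14   0.61   0.02]
[0.01 0.   0.02 0.   0.24 0.39 0.4  0.66 0.01 0.01 0.02]
```

Run:
```python
from h import *
a=eyes.snapshot("top"); b=eyes.snapshot("side")
u=proj(b,[.59,.043,.03])[0].astype(int); w=proj(a,[.58,.043,.03])[0].astype(int); print(u,w)
f=lambda p,c:cv2.resize(p["frame"][c[1]-28:c[1]+28,c[0]-28:c[0]+28,::-1],(400,400),interpolation=cv2.INTER_CUBIC)
cv2.imwrite("pics/v7.png",np.hstack([f(a,w),f(b,u)]))
```

```text
[324 197] [300 206]
```

View pics/v7.png

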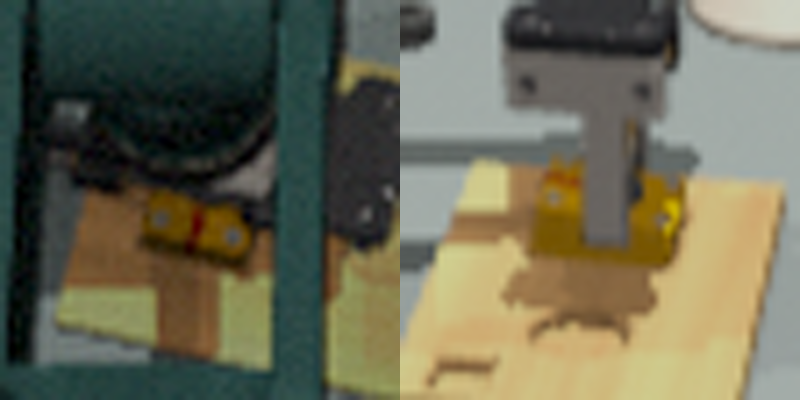

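>>> play_rows(
  rows=[
    {"linear": [0, 0, -0.2], "spin": 0},
    {"linear": [0, 0, 0], "spin": 0},
    {"linear": [0, 0, 0], "spin": 0},
  ],
)

```text
time: 10.97
tool_pos: [0.593, 0.0412, 0.0386]
ee_rot: [3.141, 0.001, 2.899]
wrist_force: [0.5, 0.6, 11.4]
width: 0.0476
```

>>> play_rows(
  rows=[
    {"linear": [0, 0, 0], "spin": 0},
    {"linear": [0, 0, 0], "spin": 0},
    {"linear": [0, 0, 0], "spin": 0},
    {"linear": [0, 0, 0], "spin": 0},
    {"linear": [0, 0, 0], "spin": 0},
    {"linear": [0, 0, -2], "spin": 0},
    {"linear": [0, 0, -3], "spin": 0},
    {"linear": [0, 0, -4], "spin": 0},
    {"linear": [0, 0, -4], "spin": 0},
    {"linear": [0, 0, -4], "spin": 0},
    {"linear": [0, 0, -4], "spin": 0},
    {"linear": [0, 0, 0], "spin": 0},
  ],
  claw=9.4,
)

```text
time: 11.97
tool_pos: [0.5957, 0.0408, 0.257]
ee_rot: [3.138, 0.016, 2.899]
wrist_force: [0.5, 0.5, 1.8]
width: 0.0941
```

```bash
python3 go.py .5906,.043,.11,166.1;  python3 - <<'E'
from h import *
a=eyes.snapshot("top"); b=eyes.snapshot("side")
u=proj(b,[.59,.043,.03])[0].astype(int); w=proj(a,[.59,.043,.03])[0].astype(int); print(u,w)
f=lambda p,c:cv2.resize(p["frame"][c[1]-22:c[1]+22,c[0]-22:c[0]+22,::-1],(400,400),interpolation=cv2.INTER_CUBIC)
cv2.imwrite("pics/v8.png",np.hstack([f(a,w),f(b,u)]))
E
```

```text
t 11.9667 pos [0.5957 0.0408 0.257 ] rpy [179.8    0.93 166.07] w 94.13 F [0.5 0.5 1.8] q [-0.03  0.18  1.2  -0.    1.75 -1.35]
.5906,.043,.11,166.1 spin -0.03 lin(old yaw) [ 0.55  0.1  14.7 ] lin(new yaw) [ 0.55  0.1  14.7 ]
[324 197] [300 203]
```

View pics/v8.png

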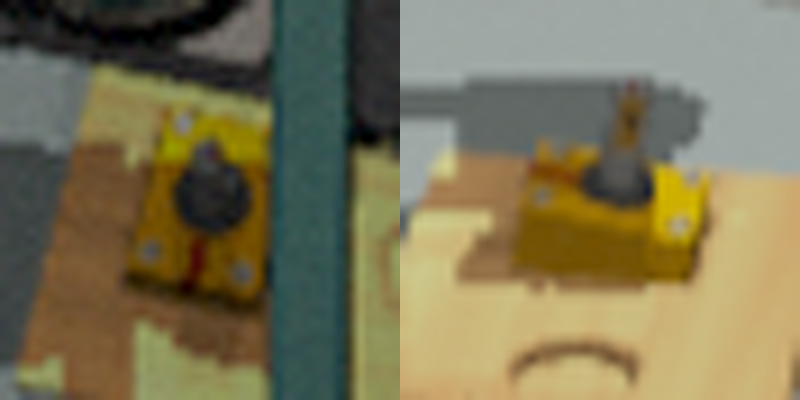

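The shaft leans to +x in the side view, by 17 px over 105 px. That means the block's -x end is still up on the pocket rim. I'll clear the view and measure it.

>>> play_rows(
  rows=[
    {"linear": [3, 3, 0], "spin": 0},
    {"linear": [2.5, 3, 0], "spin": 0},
    {"linear": [2.5, 3, 0], "spin": 0},
    {"linear": [2.5, 3, 0], "spin": 0},
    {"linear": [2.5, 3, 0], "spin": 0},
    {"linear": [2.5, 3, 0], "spin": 0},
    {"linear": [2.5, 3, 0], "spin": 0},
    {"linear": [0, 0, 0], "spin": 0},
  ],
)

```text
time: 12.73
tool_pos: [0.4643, 0.2924, 0.2432]
ee_rot: [-3.141, -0.007, 2.907]
wrist_force: [-0.0, -0.8, -0.3]
width: 0.0941
```

```bash
python3 go.py;  python3 - <<'E'
from h import *
a=eyes.snapshot("top"); b=eyes.snapshot("side")
u=proj(b,[.59,.043,.04])[0].astype(int); w=proj(a,[.59,.043,.03])[0].astype(int); print(u,w)
save(a,"topy.png");save(b,"sidey.png")
f=lambda p,c:cv2.resize(p["frame"][c[1]-22:c[1]+22,c[0]-22:c[0]+22,::-1],(400,400),interpolation=cv2.INTER_CUBIC)
cv2.imwrite("pics/v9.png",np.hstack([f(a,w),f(b,u)]))
E
```

```text
t 12.7333 pos [0.4643 0.2924 0.2432] rpy [-179.95   -0.39  166.55] w 94.12 F [-0.  -0.8 -0.3] q [ 0.46  0.09  1.33  0.    1.74 -0.88]
[324 195] [300 203]
```

View pics/v9.png

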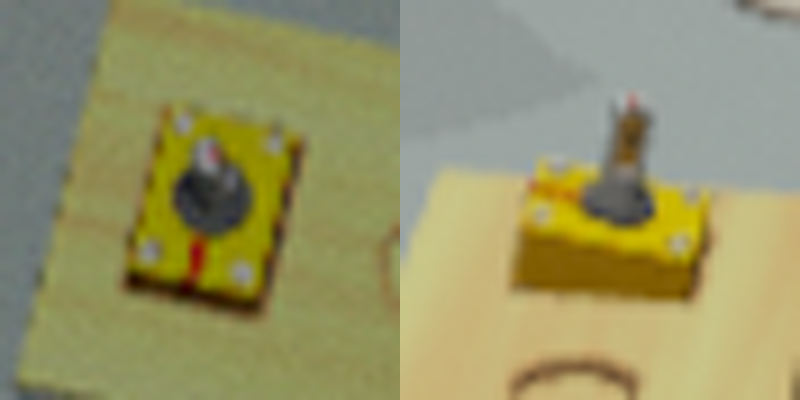

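```bash
python3 go.py .5347,.0556,.12,166.1 .5347,.0556,.038,166.1 .545,.0531,.038,166.1
```

```text
t 12.8333 pos [0.4671 0.288  0.2436] rpy [-179.79   -0.21  166.27] w 93.95 F [-0.4 -0.9 -0.7] q [ 0.45  0.09  1.33 -0.    1.74 -0.88]
.5347,.0556,.12,166.1 spin 0.17 lin(old yaw) [-12.08 -20.98  12.36] lin(new yaw) [-12.14 -20.94  12.36]
.5347,.0556,.038,166.1 spin 0.0 lin(old yaw) [0.  0.  8.2] lin(new yaw) [0.  0.  8.2]
.545,.0531,.038,166.1 spin 0.0 lin(old yaw) [-1.06  0.   -0.  ] lin(new yaw) [-1.06  0.   -0.  ]
```

>>> play_rows(
  rows=[
    {"linear": [-1.2, -2.1, 1.2], "spin": 0},
    {"linear": [-1.55, -2.7, 1.6], "spin": 0},
    {"linear": [-1.55, -2.7, 1.6], "spin": 0},
    {"linear": [-1.55, -2.7, 1.6], "spin": 0},
    {"linear": [-1.55, -2.7, 1.6], "spin": 0},
    {"linear": [-1.55, -2.7, 1.6], "spin": 0},
    {"linear": [-1.55, -2.7, 1.6], "spin": 0},
    {"linear": [-1.6, -2.6, 1.5], "spin": 0},
    {"linear": [0, 0, 2.5], "spin": 0},
    {"linear": [0, 0, 2.5], "spin": 0},
    {"linear": [0, 0, 2.2], "spin": 0},
    {"linear": [0, 0, 1], "spin": 0},
  ],
  claw=0,
)

```text
time: 13.83
tool_pos: [0.5326, 0.0531, 0.0363]
ee_rot: [-3.139, -0.008, 2.895]
wrist_force: [-1.2, -0.2, -1.1]
width: 0.0173
```

>>> play_rows(
  rows=[
    {"linear": [0, 0, 0], "spin": 0},
    {"linear": [-0.2, 0, 0], "spin": 0},
    {"linear": [-0.2, 0, 0], "spin": 0},
    {"linear": [-0.2, 0, 0], "spin": 0},
    {"linear": [0, 0, 0], "spin": 0},
  ],
)

```text
time: 14.25
tool_pos: [0.5435, 0.0538, 0.0433]
ee_rot: [3.141, 0.004, 2.899]
wrist_force: [0.1, 0.1, -0.1]
width: 0.0003
```

>>> play_rows(
  rows=[
    {"linear": [-0.2, 0, 0], "spin": 0},
    {"linear": [-0.2, 0, 0], "spin": 0},
    {"linear": [-0.2, 0, 0], "spin": 0},
    {"linear": [0, 0, 0], "spin": 0},
  ],
)

```text
time: 14.58
tool_pos: [0.5481, 0.0524, 0.0417]
ee_rot: [-3.142, 0.001, 2.899]
wrist_force: [0.4, -0.9, 0.3]
width: 0.0001
```

>>> play_rows(
  rows=[
    {"linear": [-0.2, 0, 0], "spin": 0},
    {"linear": [-0.2, 0, 0], "spin": 0},
    {"linear": [0, 0, 0], "spin": 0},
  ],
)

```text
time: 14.83
tool_pos: [0.5505, 0.0517, 0.0408]
ee_rot: [-3.141, -0.003, 2.899]
wrist_force: [-2.4, 1.6, -3.7]
width: 0.0002
```

>>> play_rows(
  rows=[
    {"linear": [-0.1, 0, 0], "spin": 0},
    {"linear": [-0.1, 0, 0], "spin": 0},
    {"linear": [-0.1, 0, 0], "spin": 0},
    {"linear": [0, 0, 0], "spin": 0},
  ],
)

```text
time: 15.17
tool_pos: [0.551, 0.0516, 0.0407]
ee_rot: [-3.141, -0.008, 2.899]
wrist_force: [-10.1, 1.9, 5.0]
width: 0.0005
```

>>> play_rows(
  rows=[
    {"linear": [0.4, 0, 0], "spin": 0},
    {"linear": [0, 0, -2], "spin": 0},
    {"linear": [0, 0, -2], "spin": 0},
    {"linear": [-1.4, 0, 0], "spin": 0},
    {"linear": [-1.3, 0, 0], "spin": 0},
    {"linear": [0, 0, 0.8], "spin": 0},
    {"linear": [0, 0, 0.6], "spin": 0},
    {"linear": [0, 0, 0], "spin": 0},
  ],
)

```text
time: 15.83
tool_pos: [0.5752, 0.0458, 0.0669]
ee_rot: [3.141, -0.004, 2.899]
wrist_force: [-4.7, 1.9, 4.0]
width: 0.0003
```

>>> play_rows(
  rows=[
    {"linear": [0, 0, 0.2], "spin": 0},
    {"linear": [0, 0, 0.2], "spin": 0},
    {"linear": [0, 0, 0.2], "spin": 0},
    {"linear": [0, 0, 0], "spin": 0},
  ],
)

```text
time: 16.17
tool_pos: [0.5753, 0.0458, 0.0618]
ee_rot: [-3.142, -0.003, 2.899]
wrist_force: [-7.5, 1.6, 5.8]
width: 0.0003
```

>>> play_rows(
  rows=[
    {"linear": [0, 0, 0.15], "spin": 0},
    {"linear": [0, 0, 0.15], "spin": 0},
    {"linear": [0, 0, 0], "spin": 0},
  ],
)

```text
time: 16.42
tool_pos: [0.5752, 0.0458, 0.059]
ee_rot: [3.142, -0.003, 2.899]
wrist_force: [-7.0, 1.5, 5.4]
width: 0.0004
```

>>> play_rows(
  rows=[
    {"linear": [0.4, 0, 0], "spin": 0},
    {"linear": [0.2, 0, 0], "spin": 0},
    {"linear": [0, 0, 0], "spin": 0},
  ],
)

```text
time: 16.67
tool_pos: [0.5714, 0.0465, 0.0587]
ee_rot: [3.142, 0.002, 2.899]
wrist_force: [-0.4, -0.2, -0.1]
width: 0.0007
```

```bash
python3 avg.py
python3 - <<'E'
from h import *
a=eyes.snapshot("top"); b=eyes.snapshot("side")
u=proj(b,[.59,.043,.04])[0].astype(int); w=proj(a,[.59,.043,.03])[0].astype(int)
f=lambda p,c:cv2.resize(p["frame"][c[1]-22:c[1]+22,c[0]-22:c[0]+22,::-1],(400,400),interpolation=cv2.INTER_CUBIC)
cv2.imwrite("pics/v10.png",np.hstack([f(a,w),f(b,u)]))
E
```

```text
xyz yaw w F T [571.3   46.52  58.51 166.07   0.4    0.29  -0.18  -0.17   0.06  -0.15   0.01]
[0.14 0.05 0.07 0.   0.28 0.36 0.61 0.48 0.02 0.04 0.01]
```

View pics/v10.png

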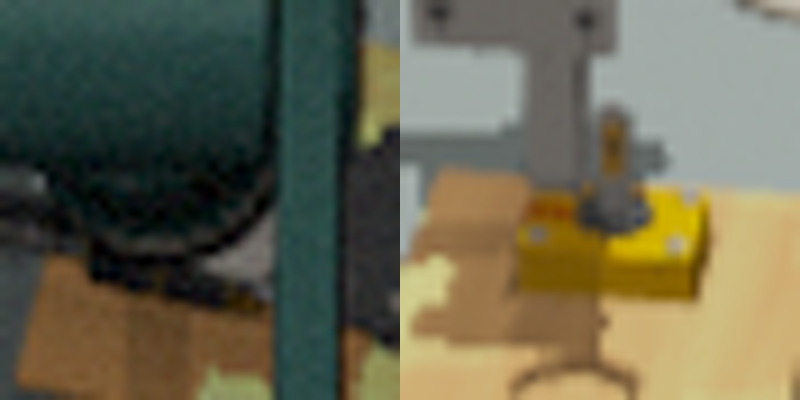

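The side view now shows the shaft upright (column 613 top and bottom), so the block looks seated. I'll press down to confirm its height.

>>> play_rows(
  rows=[
    {"linear": [0, 0, 0.4], "spin": 0},
    {"linear": [0, 0, 0.3], "spin": 0},
    {"linear": [0, 0, 0.2], "spin": 0},
    {"linear": [0, 0, 0.2], "spin": 0},
    {"linear": [0, 0, 0.1], "spin": 0},
    {"linear": [0, 0, 0], "spin": 0},
  ],
)

```text
time: 17.67
tool_pos: [0.5716, 0.0466, 0.0515]
ee_rot: [3.141, 0.003, 2.899]
wrist_force: [-9.0, -0.9, 21.2]
width: 0.0004
```

```bash
python3 avg.py
```

```text
xyz yaw w F T [571.52  46.65  51.53 166.09   0.37  -8.51  -0.14  20.66  -0.02   1.41  -0.03]
[0.02 0.01 0.02 0.   0.09 0.68 0.37 0.38 0.02 0.05 0.02]
```

>>> play_rows(
  rows=[
    {"linear": [0.2, 0, -2], "spin": 0},
    {"linear": [0, 0, -3], "spin": 0},
    {"linear": [0, 0, -3], "spin": 0},
    {"linear": [1, 3, -1], "spin": 0},
    {"linear": [2, 3, 0], "spin": 0},
    {"linear": [2, 3, 0], "spin": 0},
    {"linear": [2, 3, 0], "spin": 0},
    {"linear": [2, 3, 0], "spin": 0},
    {"linear": [2, 3, 0], "spin": 0},
    {"linear": [1, 3, 0], "spin": 0},
    {"linear": [0, 0, 0], "spin": 0},
  ],
  claw=3,
)

```text
time: 18.98
tool_pos: [0.5013, 0.285, 0.136]
ee_rot: [3.139, -0.001, 2.905]
wrist_force: [-0.6, -0.6, -0.4]
width: 0.0303
```

```bash
cat > m4.py <<'E'
from fit import *
a=eyes.snapshot("top"); b=eyes.snapshot("side")
u=proj(b,[.59,.043,.04])[0].astype(int); w=proj(a,[.59,.043,.03])[0].astype(int)
f=lambda p,c:cv2.resize(p["frame"][c[1]-22:c[1]+22,c[0]-22:c[0]+22,::-1],(400,400),interpolation=cv2.INTER_CUBIC)
cv2.imwrite("pics/v11.png",np.hstack([f(a,w),f(b,u)]))
# yellow of block vs wood: saturated
def yl(p,c):
    x0,y0=c[0]-22,c[1]-22; hsv=cv2.cvtColor(up(p["frame"][y0:y0+44,x0:x0+44]),cv2.COLOR_RGB2HSV)
    m=cv2.inRange(hsv,(5,170,25),(38,255,255)); n,l,st,_=cv2.connectedComponentsWithStats(m)
    return (p,hullmask(((l==1+np.argmax(st[1:,4]))*255).astype(np.uint8)),(x0,y0))
T=corners(.064,.048,.016,.034); sh=corners(.016,.016,.034,.08)
va,vb=yl(a,w),yl(b,u)
for v in([va],[vb],[va,vb]): print("block",fit(v,T,np.array([.592,.042,-.24]),sh))
np.set_printoptions(suppress=True)
E
python3 m4.py; python3 go.py
```

```text
block (array([ 0.5904,  0.0407, -0.2566]), np.float64(0.0423))
block (array([ 0.5915,  0.044 , -0.2129]), np.float64(0.0478))
block (array([ 0.5907,  0.0412, -0.2337]), np.float64(0.122))
t 19.0833 pos [0.5025 0.2805 0.1359] rpy [-1.7993e+02 -2.0000e-02  1.6622e+02] w 29.66 F [-0.1 -0.1  0.8] q [ 0.41  0.17  1.44 -0.    1.53 -0.92]
```

View pics/v11.png

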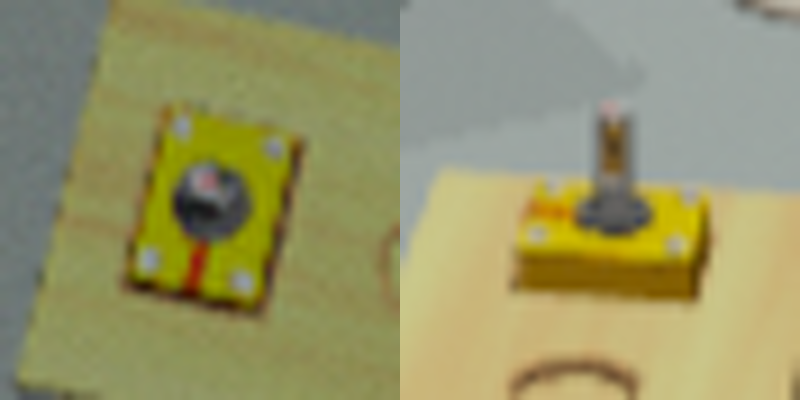

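Both views show the block upright and seated, with the flat facing roughly -y. Next I'll go to the shaft with the jaws along the flat's normal.

```bash
python3 go.py .591,.041,.115,166.2 .591,.041,.115,170 .591,.041,.069,170
```

```text
t 19.0833 pos [0.5025 0.2805 0.1359] rpy [-1.7993e+02 -2.0000e-02  1.6622e+02] w 29.66 F [-0.1 -0.1  0.8] q [ 0.41  0.17  1.44 -0.    1.53 -0.92]
.591,.041,.115,166.2 spin 0.02 lin(old yaw) [-14.3  -21.16   2.09] lin(new yaw) [-14.31 -21.15   2.09]
.591,.041,.115,170 spin -3.8 lin(old yaw) [ 0.  0. -0.] lin(new yaw) [ 0.  0. -0.]
.591,.041,.069,170 spin 0.0 lin(old yaw) [0.  0.  4.6] lin(new yaw) [0.  0.  4.6]
```

>>> play_rows(
  rows=[
    {"linear": [-1.3, -1.9, 0.3], "spin": 0},
    {"linear": [-2, -3, 0.3], "spin": 0},
    {"linear": [-2, -3, 0.3], "spin": 0},
    {"linear": [-2, -3, 0.3], "spin": 0},
    {"linear": [-2, -3, 0.3], "spin": 0},
    {"linear": [-2, -3, 0.3], "spin": 0},
    {"linear": [-2, -3, 0.3], "spin": 0},
    {"linear": [-1, -1.26, 0], "spin": 0},
    {"linear": [0, 0, 0], "spin": -3.8},
    {"linear": [0, 0, 0], "spin": 0},
  ],
)

```text
time: 19.92
tool_pos: [0.5909, 0.0375, 0.1151]
ee_rot: [-3.141, -0.001, 2.962]
wrist_force: [-0.6, 0.2, -0.3]
width: 0.0299
```

```bash
python3 avg.py; python3 go.py .591,.041,.069,170
```

```text
xyz yaw w F T [590.71  40.2  115.5  169.83  30.02   0.02  -0.51   0.22   0.06  -0.15  -0.  ]
[0.05 0.73 0.13 0.09 0.2  0.41 0.24 0.48 0.03 0.02 0.04]
t 20.3167 pos [0.5908 0.0408 0.1156] rpy [-1.8000e+02  1.0000e-02  1.6992e+02] w 30.18 F [ 0.1 -0.5  0. ] q [-0.03  0.22  1.43 -0.    1.49 -1.42]
.591,.041,.069,170 spin -0.08 lin(old yaw) [-0.02  0.03  4.66] lin(new yaw) [-0.02  0.03  4.66]
```

>>> play_rows(
  rows=[
    {"linear": [0, 0, 1], "spin": 0},
    {"linear": [0, 0, 1.2], "spin": 0},
    {"linear": [0, 0, 1.2], "spin": 0},
    {"linear": [0, 0, 0.8], "spin": 0},
    {"linear": [0, 0, 0.45], "spin": 0},
    {"linear": [0, 0, 0], "spin": 0},
  ],
)

```text
time: 20.82
tool_pos: [0.5895, 0.0401, 0.0665]
ee_rot: [-3.141, -0.004, 2.965]
wrist_force: [0.3, 0.3, 0.6]
width: 0.0302
```

>>> play_rows(
  rows=[
    {"linear": [0, 0, 0], "spin": 0},
    {"linear": [0, 0, 0], "spin": 0},
    {"linear": [0, 0, 0], "spin": 0},
    {"linear": [0, 0, 0], "spin": 0},
    {"linear": [0, 0, 0], "spin": 0},
  ],
  claw=0.8,
)

```text
time: 21.23
tool_pos: [0.5917, 0.0415, 0.07]
ee_rot: [3.139, 0.002, 2.965]
wrist_force: [0.9, 4.9, 2.5]
width: 0.0102
```

```bash
python3 avg.py
```

```text
xyz yaw w F T [591.63  41.49  69.99 169.91   9.9    0.49   5.64   2.42   1.17  -0.22   0.04]
[0.02 0.01 0.02 0.   0.12 0.33 0.51 0.55 0.02 0.03 0.02]
```

Opening 9.9–10.2 mm means the pads are on the flat. The flat direction is yaw+90 ≈ 260°, so it has to turn about −93.6°.

>>> play_rows(
  rows=[
    {"linear": [0, 0.06, 0], "spin": 0},
    {"linear": [-0.01, 0, 0], "spin": 4},
    {"linear": [-0.02, 0, 0], "spin": 7},
    {"linear": [-0.02, 0, 0], "spin": 7},
    {"linear": [-0.02, 0, 0], "spin": 7},
    {"linear": [-0.02, 0, 0], "spin": 7},
    {"linear": [-0.02, 0, 0], "spin": 7},
    {"linear": [-0.02, 0, 0], "spin": 7},
  ],
)

```text
time: 22.3
tool_pos: [0.5922, 0.0404, 0.0698]
ee_rot: [3.141, 0.0, 2.156]
wrist_force: [-0.1, 3.0, 3.1]
width: 0.0102
```

```bash
python3 avg.py
```

```text
xyz yaw w F T [592.22  40.37  69.77 123.93   9.93  -1.3    4.04   4.93   0.81   0.2   -0.03]
[0.02 0.01 0.02 0.23 0.26 0.46 0.59 0.42 0.06 0.06 0.02]
```

>>> play_rows(
  rows=[
    {"linear": [-0.02, 0, 0], "spin": 7},
    {"linear": [-0.02, 0, 0], "spin": 7},
    {"linear": [-0.02, 0, 0], "spin": 7},
    {"linear": [-0.02, 0, 0], "spin": 7},
    {"linear": [-0.02, 0, 0], "spin": 7},
    {"linear": [-0.02, 0, 0], "spin": 7},
    {"linear": [-0.01, 0, 0], "spin": 5.5},
    {"linear": [0, 0, 0], "spin": 0},
    {"linear": [0, 0, 0], "spin": 0},
  ],
)

```text
time: 23.45
tool_pos: [0.5914, 0.0391, 0.0697]
ee_rot: [-3.139, 0.0, 1.335]
wrist_force: [-4.5, 4.9, 7.4]
width: 0.0102
```

```bash
python3 avg.py
cat > ang.py <<'E'
from fit import *
from m4 import yl
E
python3 - <<'E'
from h import *
a=eyes.snapshot("top"); b=eyes.snapshot("side"); save(a,"top_turn.png"); save(b,"side_turn.png")
E
```

```text
xyz yaw w F T [591.41  39.1   69.69  76.52   9.87  -4.22   4.37   7.49   0.81   0.81  -0.04]
[0.01 0.02 0.01 0.   0.19 0.59 0.34 0.6  0.03 0.03 0.03]
```

>>> play_rows(
  rows=[
    {"linear": [0, 0, 0], "spin": 0},
    {"linear": [0, 0, 0], "spin": 0},
    {"linear": [0, 0, 0], "spin": 0},
    {"linear": [0, 0, -1], "spin": 0},
    {"linear": [0, 0, -2], "spin": 0},
    {"linear": [0, 0, -3], "spin": 0},
    {"linear": [0, 0, -2], "spin": 0},
    {"linear": [0, 0, 0], "spin": 0},
  ],
  claw=3,
)

```text
time: 24.62
tool_pos: [0.5956, 0.0383, 0.1555]
ee_rot: [3.131, -0.001, 1.333]
wrist_force: [-0.0, 0.8, 0.9]
width: 0.0301
```

```bash
cat > col.py <<'E'
from fit import *
a=eyes.snapshot("top"); b=eyes.snapshot("side")
def one(p,n):
    for d in finder.silhouettes(p,"collar")[:2]: print(n,"finder",round(d["conf"],2),np.round(d["box"],1))
    u=proj(p,[.5,.277,.01])[0].astype(int); x0,y0=u-14
    f=up(p["frame"][y0:y0+28,x0:x0+28]); bg=np.median(f.reshape(-1,3),0)
    g=cv2.cvtColor(f,cv2.COLOR_RGB2HSV)
    dk=cv2.inRange(f,(0,0,0),tuple(float(x) for x in bg*.72)); 
    br=cv2.inRange(g,(12,90,40),(35,255,255))
    def big(m):
        k,l,st,c=cv2.connectedComponentsWithStats(m); i=1+np.argmax(st[1:,4]); return ((l==i)*255).astype(np.uint8),c[i],st[i]
    m,_,st=big(dk); m=cv2.morphologyEx(m,cv2.MORPH_OPEN,np.ones((9,9))); h=hullmask(m)
    b_,c,sb=big(br); bp=(c+.5)/S-.5+[x0,y0]
    return (p,h,(x0,y0)),bp,sb[4]
t=np.linspace(0,2*np.pi,40); C=np.array([[.016*np.cos(x),.016*np.sin(x),z] for x in t for z in(0,.016)])
V=[]
for p,n in((a,"top"),(b,"side")):
    v,bp,ar=one(p,n); V.append(v); q,c=fit([v],C,np.array([.5,.277,0]))
    s=onz(p,*bp,.009); print(n,q[:2],c,"brass",bp.round(2),ar,s.round(4),"dir",np.degrees(np.arctan2(s[1]-q[1],s[0]-q[0])).round(1),"dist",np.hypot(*(s[:2]-q[:2])).round(4))
print("both",fit(V,C,np.array([.5,.277,0])))
E
python3 col.py; python3 go.py
```

```text
top finder 0.6 [226.9 234.8  11.    7.2]
top [0.5011 0.2777] 0.1009 brass [226.22 238.82] 207 [0.4819 0.2844 0.009 ] dir 160.7 dist 0.0204
side [0.5016 0.2836] 0.1436 brass [290.81 171.23] 75 [0.4814 0.2897 0.009 ] dir 163.2 dist 0.0211
both (array([0.5015, 0.2783, 0.0593]), np.float64(0.2831))
t 24.8167 pos [0.5916 0.0386 0.1473] rpy [-1.7985e+02  6.0000e-02  7.6370e+01] w 29.71 F [ 0.3  0.4 -0.2] q [-0.03  0.21  1.38 -0.    1.56  0.21]
```

```bash
python3 go.py .5005,.277,.1,76.4 .5005,.277,.017,121.5
```

```text
t 24.8167 pos [0.5916 0.0386 0.1473] rpy [-1.7985e+02  6.0000e-02  7.6370e+01] w 29.71 F [ 0.3  0.4 -0.2] q [-0.03  0.21  1.38 -0.    1.56  0.21]
.5005,.277,.1,76.4 spin -0.03 lin(old yaw) [ 21.03 -14.47   4.73] lin(new yaw) [ 21.03 -14.46   4.73]
.5005,.277,.017,121.5 spin -45.1 lin(old yaw) [0.  0.  8.3] lin(new yaw) [0.  0.  8.3]
```

>>> play_rows(
  rows=[
    {"linear": [2, -1.4, 0], "spin": 0},
    {"linear": [3, -2.1, 0.5], "spin": 0},
    {"linear": [3, -2.1, 0.8], "spin": 0},
    {"linear": [3, -2.1, 0.8], "spin": 0},
    {"linear": [3, -2.1, 0.8], "spin": 0},
    {"linear": [3, -2.1, 0.8], "spin": 0},
    {"linear": [3, -2, 0.8], "spin": 0},
    {"linear": [1, -0.6, 0.2], "spin": 0},
    {"linear": [0, 0, 0], "spin": -7},
    {"linear": [0, 0, 0], "spin": -7},
    {"linear": [0, 0, 0], "spin": -7},
    {"linear": [0, 0, 0], "spin": -7},
  ],
  claw=5.5,
)

```text
time: 25.82
tool_pos: [0.5003, 0.2762, 0.1001]
ee_rot: [-3.138, 0.001, 1.828]
wrist_force: [0.4, -0.1, -0.2]
width: 0.0551
```

>>> play_rows(
  rows=[
    {"linear": [0, 0, 0], "spin": -7},
    {"linear": [0, 0, 0], "spin": -7},
    {"linear": [0, 0, 0], "spin": -3.1},
    {"linear": [0, 0, 0], "spin": 0},
    {"linear": [0, 0, 0], "spin": 0},
  ],
)

```text
time: 26.23
tool_pos: [0.5006, 0.2763, 0.1006]
ee_rot: [-3.139, 0.0, 2.118]
wrist_force: [-0.0, 0.5, 0.4]
width: 0.055
```

```bash
python3 avg.py; python3 go.py .5005,.277,.017,121.5
```

```text
xyz yaw w F T [500.89 276.78 101.56 121.43  54.98   0.4   -0.21   0.36   0.01  -0.12   0.  ]
[0.11 0.21 0.36 0.03 0.14 0.39 0.45 0.61 0.02 0.03 0.02]
t 26.6333 pos [0.501 0.277 0.102] rpy [1.8000e+02 1.0000e-02 1.2146e+02] w 54.74 F [ 0.7 -0.6  0.2] q [ 0.41  0.19  1.49 -0.    1.46 -0.14]
.5005,.277,.017,121.5 spin -0.04 lin(old yaw) [ 0.02 -0.04  8.5 ] lin(new yaw) [ 0.02 -0.04  8.5 ]
```

>>> play_rows(
  rows=[
    {"linear": [0, 0, 1.5], "spin": 0},
    {"linear": [0, 0, 2], "spin": 0},
    {"linear": [0, 0, 2], "spin": 0},
    {"linear": [0, 0, 1.6], "spin": 0},
    {"linear": [0, 0, 0.8], "spin": 0},
    {"linear": [0, 0, 0.4], "spin": 0},
    {"linear": [0, 0, 0], "spin": 0},
    {"linear": [0, 0, 0], "spin": 0},
  ],
)

```text
time: 27.3
tool_pos: [0.5016, 0.2773, 0.0198]
ee_rot: [3.14, 0.0, 2.12]
wrist_force: [-0.2, 0.3, 0.5]
width: 0.055
```

>>> play_rows(
  rows=[
    {"linear": [0, 0, 0], "spin": 0},
    {"linear": [0, 0, 0], "spin": 0},
    {"linear": [0, 0, 0], "spin": 0},
    {"linear": [0, 0, 0], "spin": 0},
    {"linear": [0, 0, 0], "spin": 0},
  ],
  claw=2.8,
)

```text
time: 27.72
tool_pos: [0.5015, 0.2773, 0.0197]
ee_rot: [3.14, 0.0, 2.12]
wrist_force: [-0.4, -0.8, 1.6]
width: 0.0303
```

```bash
python3 avg.py
```

```text
xyz yaw w F T [501.48 277.28  19.67 121.48  30.34   0.09   0.05   3.2    0.05  -0.12   0.02]
[0.02 0.02 0.02 0.   0.19 0.29 0.56 1.06 0.05 0.03 0.03]
```

>>> play_rows(
  rows=[
    {"linear": [0, 0, 0], "spin": 0},
    {"linear": [0, 0, 0], "spin": 0},
    {"linear": [0, 0, 0], "spin": 0},
    {"linear": [0, 0, 0], "spin": -5},
    {"linear": [0, 0, 0], "spin": -7},
    {"linear": [0, 0, 0], "spin": -7},
    {"linear": [0, 0, 0], "spin": -7},
    {"linear": [0, 0, 0], "spin": -7},
    {"linear": [0, 0, 0], "spin": -7},
    {"linear": [0, 0, 0.2], "spin": 0},
    {"linear": [0, 0, 0], "spin": 0},
  ],
  claw=5.5,
)

```text
time: 29.03
tool_pos: [0.5002, 0.2767, 0.0158]
ee_rot: [-3.14, -0.001, 2.815]
wrist_force: [-0.3, 0.3, 0.2]
width: 0.055
```

```bash
python3 avg.py
python3 - <<'E'
from h import *
a=eyes.snapshot("top"); b=eyes.snapshot("side")
u=proj(b,[.5,.28,.02])[0].astype(int); w=proj(a,[.5,.277,.02])[0].astype(int); print(u,w)
f=lambda p,c:cv2.resize(p["frame"][c[1]-25:c[1]+25,c[0]-25:c[0]+25,::-1],(400,400),interpolation=cv2.INTER_CUBIC)
cv2.imwrite("pics/v12.png",np.hstack([f(a,w),f(b,u)]))
g=cv2.cvtColor(b["frame"],cv2.COLOR_RGB2HSV); m=cv2.inRange(g,(14,110,60),(34,255,255)); m[:u[1]-14]=0;m[u[1]+10:]=0;m[:,:u[0]-25]=0;m[:,u[0]+15:]=0
print("side brass px",np.argwhere(m)[:,::-1].tolist())
for n,p in(("top",a),("side",b)):
    for d in finder.silhouettes(p,"collar")[:2]: print(n,round(d["conf"],2),np.round(d["box"],1))
E
```

```text
xyz yaw w F T [500.8  276.94  16.66 161.39  55.07   0.15  -0.21   0.36   0.03  -0.13  -0.01]
[0.21 0.1  0.31 0.05 0.2  0.37 0.58 0.65 0.03 0.03 0.03]
[295 169] [227 232]
side brass px []
```

>>> play_rows(
  rows=[
    {"linear": [0, 0, 0], "spin": 0},
    {"linear": [0, 0, 0], "spin": 0},
    {"linear": [0, 0, 0], "spin": 0},
    {"linear": [0, 0, 0], "spin": 0},
    {"linear": [0, 0, 0], "spin": 0},
  ],
  claw=2.8,
)

```text
time: 30.05
tool_pos: [0.501, 0.2771, 0.017]
ee_rot: [3.141, 0.0, 2.818]
wrist_force: [-0.5, 0.6, -0.3]
width: 0.0303
```

```bash
python3 avg.py
```

```text
xyz yaw w F T [501.03 277.1   16.97 161.48  30.6    0.06   0.21  -0.26   0.09  -0.19  -0.01]
[0.02 0.01 0.01 0.   0.13 0.58 0.25 0.57 0.03 0.02 0.02]
```

View pics/v12.png

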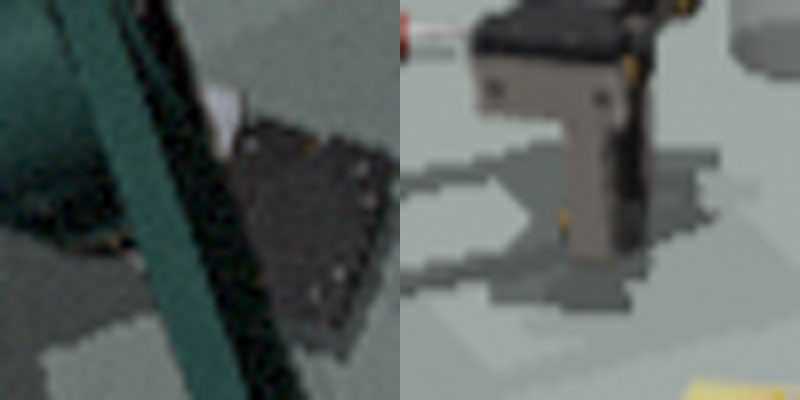

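The last allowed view shows the brass screw head at (565,218), just left of the near finger, so the collar is between the pads with its screw pointing to -x. I'll lift it and carry it over.

>>> play_rows(
  rows=[
    {"linear": [0, 0, -1], "spin": 0},
    {"linear": [0, 0, -2], "spin": 0},
    {"linear": [0, 0, -3], "spin": 0},
    {"linear": [0, 0, -3], "spin": 0},
    {"linear": [0, 0, -1.5], "spin": 0},
    {"linear": [0, 0, -0.5], "spin": -5},
    {"linear": [0, 0, 0], "spin": 0},
  ],
)

```text
time: 31.03
tool_pos: [0.5023, 0.2775, 0.1304]
ee_rot: [3.139, 0.004, 2.907]
wrist_force: [0.1, 0.8, -1.0]
width: 0.0303
```

```bash
python3 avg.py; python3 go.py .5897,.0396,.12,166.5
cat > sh.py <<'E'
from h import *
a=eyes.snapshot("top"); b=eyes.snapshot("side"); save(a,"ta.png"); save(b,"sa.png")
for n,p in(("top",a),("side",b)):
    f=p["frame"].astype(int); g=cv2.cvtColor(p["frame"],cv2.COLOR_RGB2HSV)
    red=((g[:,:,0]<8)|(g[:,:,0]>172))&(g[:,:,1]>90)&(g[:,:,2]>60)
    u=proj(p,[.59,.04,.06])[0].astype(int); m=np.zeros_like(red); m[u[1]-16:u[1]+20,u[0]-20:u[0]+20]=1
    k,l,st,c=cv2.connectedComponentsWithStats((red&m).astype(np.uint8))
    print(n,u,[(c[i].round(1).tolist(),int(st[i][4])) for i in range(1,k)])
    for y0,z in(("tick",.078),("mark",.034)): 
        for i in range(1,k): print(y0,onz(p,*c[i],z).round(4))
print(proj(b,[[.59,.04,.078],[.59,.04,.04]]).round(1).tolist(), proj(a,[[.59,.04,.078],[.59,.04,.034]]).round(1).tolist())
u=proj(b,[.59,.04,.078])[0]; y=int(u[1]); x=int(u[0])
print(b["frame"][y-4:y+12:1,x-6:x+8].sum(2).tolist())
E
python3 sh.py
```

```text
xyz yaw w F T [500.53 276.81 126.33 166.41  30.57  -0.05   0.02  -0.96   0.05  -0.14   0.02]
[0.39 0.16 0.96 0.03 0.1  0.49 0.71 0.55 0.03 0.03 0.02]
t 31.4333 pos [0.5005 0.2768 0.1259] rpy [-1.7993e+02 -9.0000e-02  1.6645e+02] w 30.52 F [ 0.2  0.5 -0.6] q [ 0.41  0.17  1.46 -0.    1.51 -0.93]
.5897,.0396,.12,166.5 spin -0.05 lin(old yaw) [-14.23 -20.97   0.59] lin(new yaw) [-14.21 -20.99   0.59]
top [300 201] [([300.0, 207.0], 1), ([299.0, 211.0], 3)]
tick [0.5703 0.0414 0.078 ]
tick [0.5577 0.0446 0.078 ]
mark [0.5781 0.0436 0.034 ]
mark [0.565  0.0469 0.034 ]
side [324 190] []
[[324.7, 185.5], [324.8, 195.7]] [[300.4, 200.8], [301.1, 203.4]]
[[453, 452, 449, 450, 453, 454, 451, 451, 452, 464, 468, 481, 484, 485], [451, 452, 452, 452, 453, 451, 450, 451, 452, 452, 467, 482, 487, 487], [454, 451, 451, 451, 451, 450, 450, 450, 467, 468, 484, 484, 487, 486], [453, 452, 450, 453, 453, 453, 440, 460, 500, 492, 485, 484, 484, 483], [452, 453, 466, 470, 473, 471, 463, 549, 548, 448, 477, 482, 485, 487], [470, 471, 483, 486, 485, 462, 444, 499, 469, 380, 466, 484, 484, 481], [486, 485, 485, 487, 486, 467, 366, 336, 314, 353, 470, 484, 484, 484], [484, 483, 485, 487, 482, 489, 342, 306, 299, 355, 467, 485, 486, 484], [485, 486, 483, 485, 485, 485, 356, 314, 271, 344, 470, 483, 484, 485], [487, 488, 484, 487, 487, 485, 365, 312, 249, 343, 469, 485, 486, 487], [485, 485, 485, 485, 485, 506, 371, 308, 244, 343, 469, 485, 485, 485], [514, 512, 498, 500, 496, 496, 359, 304, 273, 341, 468, 488, 487, 485], [512, 494, 470, 469, 473, 412, 314, 280, 284, 340, 470, 487, 487, 494], [475, 459, 410, 390, 387, 283, 282, 283, 282, 298, 385, 422, 427, 445], [365, 367, 367, 356, 299, 229, 275, 300, 286, 254, 291, 383, 378, 386], [317, 313, 306, 272, 279, 257, 275, 295, 282, 253, 276, 301, 372, 386]]
```

>>> play_rows(
  rows=[
    {"linear": [-1.2, -1.8, 0], "spin": 0},
    {"linear": [-2, -3, 0], "spin": 0},
    {"linear": [-2, -3, 0], "spin": 0},
    {"linear": [-2, -3, 0], "spin": 0},
    {"linear": [-2, -3, 0], "spin": 0},
    {"linear": [-2, -3, 0], "spin": 0},
    {"linear": [-2, -2.9, 0], "spin": 0},
    {"linear": [-1.05, -1.3, 0], "spin": 0},
    {"linear": [0, 0, 0], "spin": 0},
    {"linear": [0, 0, 0], "spin": 0},
  ],
)

```text
time: 32.37
tool_pos: [0.5905, 0.0388, 0.1266]
ee_rot: [3.141, -0.001, 2.903]
wrist_force: [-0.1, -0.4, -1.5]
width: 0.0304
```

```bash
python3 avg.py; python3 avg.py; python3 go.py .5900,.0398,.1,166.5
```

```text
xyz yaw w F T [590.07  40.59 126.92 166.55  30.44  -0.01  -0.08  -0.95   0.05  -0.13   0.  ]
[0.08 0.34 0.15 0.05 0.2  0.65 0.26 0.56 0.04 0.04 0.02]
xyz yaw w F T [590.36  39.83 127.02 166.5   30.34   0.09  -0.02  -0.7    0.05  -0.13  -0.01]
[0.05 0.24 0.05 0.02 0.18 0.4  0.43 0.51 0.03 0.04 0.02]
t 33.1667 pos [0.5904 0.0395 0.127 ] rpy [-179.99    0.    166.48] w 30.33 F [ 0.3 -1.  -0.2] q [-0.03  0.21  1.41 -0.    1.52 -1.36]
.5900,.0398,.1,166.5 spin -0.02 lin(old yaw) [0.05 0.02 2.7 ] lin(new yaw) [0.05 0.02 2.7 ]
```

>>> play_rows(
  rows=[
    {"linear": [0, 0, 1], "spin": 0},
    {"linear": [0, 0, 1.2], "spin": 0},
    {"linear": [0, 0, 0.6], "spin": 0},
    {"linear": [0, 0, 0.2], "spin": 0},
    {"linear": [0, 0, 0.2], "spin": 0},
    {"linear": [0, 0, 0.2], "spin": 0},
    {"linear": [0, 0, 0], "spin": 0},
    {"linear": [0, 0, 0], "spin": 0},
  ],
)

```text
time: 33.83
tool_pos: [0.5906, 0.0395, 0.0932]
ee_rot: [3.142, 0.0, 2.906]
wrist_force: [0.4, 0.4, -0.3]
width: 0.0305
```

```bash
python3 avg.py
```

```text
xyz yaw w F T [590.63  39.54  93.34 166.48  30.38   0.42  -0.12  -0.8    0.04  -0.14  -0.  ]
[0.08 0.01 0.11 0.   0.21 0.31 0.59 0.51 0.04 0.04 0.03]
```

>>> play_rows(
  rows=[
    {"linear": [0, 0, 0.2], "spin": 0},
    {"linear": [0, 0, 0.2], "spin": 0},
    {"linear": [0, 0, 0.15], "spin": 0},
    {"linear": [0, 0, 0], "spin": 0},
  ],
)

```text
time: 34.57
tool_pos: [0.5904, 0.0396, 0.0869]
ee_rot: [3.142, -0.0, 2.906]
wrist_force: [1.2, 0.4, -0.6]
width: 0.0307
```

>>> play_rows(
  rows=[
    {"linear": [0, 0, 0.15], "spin": 0},
    {"linear": [0, 0, 0.15], "spin": 0},
    {"linear": [0, 0, 0.15], "spin": 0},
    {"linear": [0, 0, 0], "spin": 0},
  ],
)

```text
time: 34.9
tool_pos: [0.5904, 0.0396, 0.0826]
ee_rot: [3.142, -0.0, 2.906]
wrist_force: [0.2, 0.2, -1.3]
width: 0.0303
```

```bash
python3 avg.py
```

```text
xyz yaw w F T [590.42  39.61  82.86 166.48  30.43   0.48   0.23  -1.26   0.13  -0.27  -0.  ]
[0.01 0.01 0.08 0.   0.17 0.6  0.44 0.46 0.02 0.02 0.03]
```

>>> play_rows(
  rows=[
    {"linear": [0, 0, 0.2], "spin": 0},
    {"linear": [0, 0, 0.2], "spin": 0},
    {"linear": [0, 0, 0.2], "spin": 0},
    {"linear": [0, 0, 0.2], "spin": 0},
    {"linear": [0, 0, 0.08], "spin": 0},
    {"linear": [0, 0, 0], "spin": 0},
    {"linear": [0, 0, 0], "spin": 0},
  ],
)

```text
time: 35.88
tool_pos: [0.5904, 0.0396, 0.0739]
ee_rot: [3.142, -0.0, 2.906]
wrist_force: [0.9, 1.2, -0.3]
width: 0.0304
```

```bash
python3 avg.py
python3 - <<'E'
from fit import *
b=eyes.snapshot("side"); a=eyes.snapshot("top"); save(b,"sf.png"); save(a,"tf.png")
# brass head, red mark and yellow block in the side picture
g=cv2.cvtColor(b["frame"],cv2.COLOR_RGB2HSV); u=proj(b,[.59,.04,.06])[0].astype(int)
print("expect head",proj(b,[[.59-.97*.021,.0396+.24*.021,.065]]).round(1).tolist(),"flat top shaft",proj(b,[[.59,.0396,.078]]).round(1).tolist())
m=cv2.inRange(g,(14,90,60),(34,255,255)); 
for y in range(u[1]-8,u[1]+4): print(y,[(int(g[y,x,0]),int(g[y,x,1]),int(g[y,x,2])) for x in range(u[0]-12,u[0]-1)])
E
```

```text
xyz yaw w F T [590.42  39.61  74.06 166.48  30.46   1.01   0.76  -1.68   0.17  -0.36   0.01]
[0.01 0.01 0.05 0.   0.2  0.37 0.5  0.53 0.03 0.02 0.02]
expect head [[318.3, 188.7]] flat top shaft [[324.7, 185.6]]
182 [(80, 14, 170), (77, 13, 171), (79, 12, 170), (80, 14, 170), (77, 13, 171), (78, 15, 171), (73, 13, 171), (78, 15, 171), (78, 15, 171), (30, 11, 121), (15, 20, 104)]
183 [(77, 13, 171), (77, 13, 171), (77, 13, 171), (77, 13, 171), (79, 12, 170), (78, 15, 172), (77, 13, 171), (80, 14, 170), (77, 13, 171), (30, 10, 125), (17, 22, 106)]
184 [(77, 13, 171), (78, 15, 171), (80, 13, 171), (77, 13, 171), (75, 15, 172), (78, 15, 171), (77, 14, 170), (80, 14, 170), (73, 13, 171), (30, 10, 124), (11, 19, 107)]
185 [(77, 13, 172), (77, 13, 171), (75, 15, 171), (73, 13, 171), (77, 13, 171), (80, 13, 171), (77, 13, 171), (77, 13, 171), (77, 14, 161), (20, 12, 124), (15, 19, 106)]
186 [(75, 12, 171), (77, 13, 171), (80, 14, 170), (80, 14, 170), (78, 15, 171), (68, 13, 160), (69, 11, 157), (75, 15, 169), (75, 16, 126), (17, 16, 114), (17, 21, 107)]
187 [(75, 14, 141), (77, 13, 140), (79,
[... 455 characters left out ...]
5, 19, 107)]
190 [(77, 17, 106), (77, 17, 106), (75, 14, 106), (73, 17, 107), (75, 19, 107), (60, 13, 101), (48, 13, 102), (70, 15, 105), (90, 14, 56), (17, 22, 83), (11, 20, 102)]
191 [(27, 23, 110), (30, 21, 109), (72, 12, 106), (80, 15, 105), (77, 17, 107), (75, 19, 107), (77, 17, 106), (77, 17, 106), (80, 11, 71), (24, 17, 76), (15, 22, 94)]
192 [(16, 102, 148), (16, 100, 145), (16, 91, 140), (16, 92, 136), (16, 90, 136), (16, 102, 138), (19, 46, 123), (18, 46, 122), (18, 100, 122), (16, 102, 118), (14, 62, 95)]
193 [(17, 130, 161), (17, 132, 159), (16, 128, 157), (16, 129, 156), (16, 135, 149), (19, 169, 142), (17, 53, 121), (17, 70, 120), (19, 155, 138), (19, 167, 139), (19, 171, 124)]
```

```bash
python3 - <<'E'
from fit import *
a=eyes.snapshot("top"); b=eyes.snapshot("side")
T=corners(.064,.048,.016,.034); sh=corners(.03,.03,.034,.08)
def yl(p,c,r=22):
    x0,y0=c[0]-r,c[1]-r; hsv=cv2.cvtColor(up(p["frame"][y0:y0+44,x0:x0+44]),cv2.COLOR_RGB2HSV)
    m=cv2.inRange(hsv,(5,170,25),(38,255,255)); n,l,st,_=cv2.connectedComponentsWithStats(m)
    return (p,hullmask(((l==1+np.argmax(st[1:,4]))*255).astype(np.uint8)),(x0,y0))
for n,fa,fb in(("tilt-free before turn","top_turn","side_turn"),("after turn","ta","sa"),("now","tf","sf")):
    V=[]
    for p,f,z in((a,fa,.03),(b,fb,.03)):
        q=dict(p); q["frame"]=np.ascontiguousarray(cv2.imread(f"pics/{f}.png")[:,:,::-1]); V.append(yl(q,proj(p,[.59,.041,z])[0].astype(int)))
    for k,v in(("top",[V[0]]),("side",[V[1]])):
        r,c=fit(v,T,np.array([.591,.041,-.24]),sh); print(n,k,r[:2],np.degrees(r[2]).round(1),c)
# red mark line direction in the unobstructed top picture
f=cv2.imread("pics/ta.png"); g=cv2.cvtColor(f,cv2.COLOR_BGR2HSV)
E
python3 avg.py
```

```text
tilt-free before turn top [0.5883 0.0406] -5.3 7.9388
tilt-free before turn side [0.5911 0.0439] -14.2 0.0389
after turn top [0.5903 0.0404] -14.7 0.0343
after turn side [0.5914 0.0443] -12.8 0.0443
now top [0.589  0.0414] -11.5 0.6089
now side [0.5907 0.0421] -12.3 0.0304Traceback (most recent call last):
  File "avg.py", line 8, in <module>
    m,s=avg(); np.set_printoptions(suppress=True,linewidth=150); print("xyz yaw w F T",m.round(2)); print(s.round(2))
        ~~~^^
  File "avg.py", line 5, in avg
    eyes.snapshot("top"); o=robot.get_obs(); L.append(np.r_[o["tool_pos"]*1000,np.degrees(o["ee_rot"][2]),o["width"]*1000,o["wrist_force"],o["wrist_torque"]])
    ~~~~~~~~~~~~~^^^^^^^
ValueError: 200 camera calls are used up
```

```bash
python3 go.py; python3 -c "
from bench import robot
print(robot.close_job())"
```

```text
t 36.7833 pos [0.5904 0.0396 0.0742] rpy [-180.     -0.    166.48] w 30.88 F [ 1.6  1.3 -2.1] q [-0.03  0.25  1.48 -0.    1.42 -1.36]
the job is handed in; nothing more can be done
None
```

I handed in the job at 36.8 s, with the gripper still holding the collar on the shaft and the screw on the flat. `close_job()` gave no verdict.

- **Block:** On the first release the block stayed tilted, with its -x end up on the pocket rim. I nudged it with closed fingers until it dropped in. Afterwards both cameras showed it upright, and a light press found the boss at about 37.5 mm (38 mm expected).
- **Shaft:** The jaws closed to about 10 mm, so they were on the flat. I turned the shaft 93.4°, so the flat now faces about 166.5°. The clear-view fits since the turn put the red mark at 165–168°.
- **Collar:** I centred it with two grips and lowered it with almost no contact (forces under about 2 N). The tool height is 74.1–74.2 mm, where 74.0 mm puts the screw level with the dimple. The brass screw head showed within about 1 px of where it should be in the side view.

**Weaker checks:**
- The screw's direction in the grip comes only from the camera, good to about 3°.
- The side camera read 3–6 mm higher in y than the top camera, so I relied on the top camera and on feel.
- The jaws read 30.4 mm on the 32 mm collar, the same in both grip directions. I took that as give in the pads.
- The final top-view fit was blocked by the arm.
- I used up all 200 camera calls, so the last averaged reading failed and I relied on a single one.

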